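Stand the fallen laundry bottles back in their row

ROBOT

A 7-joint arm with a two-finger parallel gripper is mounted at the origin on the work surface. World frame = base frame: x ahead of the robot, y to its left, z up, the work surface at z = 0. Lengths are in m, angles in rad, forces in N, time in s.
With the tool pointing down it reaches from about 0.425 to 1.025 m from the base axis. Payload 9.4 kg.
Tool frame: the origin (TCP) lies between the finger pads; the fingertips stand 8 mm ahead of it and the grasp point (between the pads) lies 11 mm behind it; z points along the fingers, y is the direction in which the jaws open and shut (so a half turn about z gives the same grasp; the last joint's range is limited). The gripper opens to 85 mm and grips with 20 to 120 N. Pads are 22 mm wide; open, the fingers measure 114 mm over their backs; the gripper's body (76 mm by 85 mm) begins 54 mm behind the grasp point. The pads swing forward as they close: fully open they stand 13 mm farther back than shut.
Start: joints at [-1.336, 0.599, -0.003, 1.599, 0.002, 0.943, -0.08], TCP at [0.222, 0.69, 0.239] pointing down, gripper open.
Joint ranges: [-2.57, 2.57], [-0.35, 1.97], [-1.29, 1.29], [0.11, 2.56], [-1.05, 4.19], [0.11, 1.86], [-2.63, 2.63]. Speed limits (rad/s): [2.22, 2.22, 3.01, 3.01, 3.14, 3.14, 3.14].

INTERFACE

Orientations are given as a rotation vector (axis times angle).
In Python, from station import sensors, cams, job_done, search_frame gives the robot as it stands.
- The arm moves only by the shell command python3 -m creep 'ROWS' [FORCE]. ROWS is JSON, a list that holds one entry, the list of rows, each a list of 7 numbers: the closure, from -1 (fully open) to 1 (shut), then the shift along the world's x, y, z in cm, then the turn, a rotation vector about the world's x, y, z in rad. A call has exactly 5 rows; each row shifts and turns the pose as measured when the row begins; what a row does not reach is not made up. A row lasts 1/10 s, in which the tool goes at most 50 mm and 8.59 degrees, less where a joint would pass 70% of its speed; a pose out of reach is approached as far as the arm can. A call with a gripper value outside its range is refused whole. The fingers move at their own pace and stop on an object; FORCE is the grip in N (left out, the last holds). Time passes only in rows, so rows that do not move let the fingers close, or fill a call up. It gives the time, the measured TCP pose, the force and the opening at its end, in the units of the state.
- sensors.observe(): the state, without advancing time (a new reading comes with each control period).
- cams.camera(name): name is "scene" or "top"; returns a dict with "color" (480x640x3 uint8, blue, green, red), "range_z" (480x640 float32, m along the optical axis (not along the pixel's ray), 0 where there is no reading), "fx", "fy", "cx", "cy" (pixels), "R" (3x3) and "t" (3): a world point X has camera coordinates R X + t. Camera axes: x right, y down, z forward; pixel columns grow to the right and rows downward; lengths in m; the calibration is good to about 2 mm. A picture is of the moment at which its call begins.
- job_done(): hands the job in, once; it reports no verdict.
Trained networks look in a picture, given as the dict that the camera call returned (one of the last four; its "shot" number tells which), for a name from the list of things; names that differ only in an ending like _2 or _b are one class to them, and where a whole thing is asked for, a point or a joint stands for the part that bears it (a point fixed in the world has none). Each returns a list of dicts, best first, with "p" (0 to 1); they miss things now and then, are a little off and sometimes report something else, mostly with a low value. They report only what shows in the picture. A call takes as long as a camera call. They do not tell look-alikes from the thing itself.
- search_frame(query, picture): "xy" ([column, row] in pixels, amid what is visible of it).
The state is a dict: "clock": time; "joint_pos": joint angles; "joint_velocities": joint speeds; "joint_torque": joint torques, N m; "ee_pos": TCP position; "eef_rot": TCP orientation; "contact_force": force on the tool from outside, world axes, zero at the start; "wrist_torque": the same for the moment, N m; "gripper_width": finger opening in m.
Only numpy, scipy, OpenCV 4.12 (cv2) and the standard library are available. Lean on these libraries where they do the work, as an engineer would, in place of code of your own. Each camera call takes 0.05 s, during which the arm holds its last target. There are 200 camera calls.

TASK

Two bottles have fallen over in the black tray on the laundry worktop. Stand both upright on the tray floor, caps up and in line with the row at the back of the tray: the tall round bottle in the gap between the carton and the metal can, the short square bottle in the gap between the jar and the metal can. Leave the carton, can, jar and scrubbing brush standing or lying where they are.

Things in the scene. Friction and masses are not known exactly. Their poses are not given: they have to be found in the camera images.
- tray: Fixed black plastic drip tray, 360 mm deep (its x) by 600 mm wide (its y), flat on the worktop, yaw up to 0.15 rad either way; its +x points away from the robot. Origin: centre of its underside. Floor 5 mm thick. Rims 6 mm thick, their tops above the worktop: back (+x) 30 mm, front 12 mm, sides 16 mm.
- row (a point): Middle of the row on the tray floor, 80 mm behind (+x of) the tray's centre; same axes as the tray. The row line runs through it along the tray's y. The carton, can and jar stand on this line to about 8 mm.
- round_bottle: White round bottle, 52 mm diameter (four 12 mm flats keep it from rolling off), 190 mm long, 0.2 to 0.35 kg. Origin: on its axis at mid-length; +x points from base to cap. From the base: straight to 142 mm, taper to a 28 mm neck at 164, grey cap 32 mm wide from 168 to 190. It starts lying on the tray floor, base in the row's left (+y) gap, cap towards the robot, within 0.2 rad of the tray's -x.
- square_bottle: White plastic bottle, 50 by 50 mm, 140 mm long, 0.17 to 0.33 kg. Origin: on its axis at mid-length; +x points from base to cap; y, z square to its sides. From the base: square to 100 mm, taper to a 28 mm neck at 114, grey cap 32 mm wide from 118 to 140. It starts lying on a side in the tray's right front, cap to the right, from 0.75 rad towards the robot off the tray's -y to 0.2 rad away.
- carton: Upright cardboard box, 70 mm (its x) by 64 mm (its y) by 160 mm high. Origin: centre of its underside, z up. It stands at one end of the row, left or right, about 185 mm from the can, centre to centre. Loose; must stay.
- jar: Upright glass jar with a grey lid, 66 mm diameter, 110 mm high. Origin: centre of its underside, z up. It stands at the other end of the row from the carton, about 185 mm from the can, centre to centre. Loose; must stay.
- can: Upright bare metal can, 66 mm diameter, 125 mm high. Origin: centre of its underside, z up. It stands in the middle of the row. The gaps either side of it are about 120 mm clear. Loose; must stay.
- brush: Wooden scrubbing brush lying bristles down in the tray's front left part, 120 mm (its x) by 45 mm (its y), 38 mm high. Origin: centre of its underside. Loose; must stay.
Not all that is in view belongs to the job. Leave any blue, green or turquoise look-alike of the square_bottle alone.

How it is judged:
By the outcome, as a careful person would: the job done as asked, in the order asked, and still so for the second after the job is handed in, with the robot touching nothing.
It also fails if it takes over 72 s, if anything falls off the work surface, if the arm or the gripper's body presses on something with over 40 N, if the wrist force passes 120 N, or if a joint passes its speed limit or range.

## Working session

There is one attempt and no reset: what is moved stays moved. The work goes in short steps, Python scripts to look and compute and a shell command to move; the robot and the scene stay as the last step left them, time stands still between calls to the robot, and variables do not carry over. Pictures are saved under pics/ and viewed, about 8 in all and at most 12, crops included, and the job is handed in when it is done.

```bash
ls; mkdir -p pics; python3 - <<'E'
from station import sensors, cams, search_frame
import cv2, numpy as np
s=sensors.observe(); print({k:np.round(v,3).tolist() for k,v in s.items()})
for n in ("scene","top"):
    c=cams.camera(n); cv2.imwrite(f"pics/{n}0.png",c["color"])
    print(n,c["fx"],c["cx"],c["cy"],np.round(c["R"],3).tolist(),np.round(c["t"],3).tolist())
    for q in ("round_bottle","square_bottle","carton","jar","can","brush","tray"):
        for d in search_frame(q,c)[:3]:
            u,v=map(int,d["xy"]); 
            z=c["range_z"][v,u]; X=c["R"].T@(np.array([(d["xy"][0]-c["cx"])/c["fx"]*z,(d["xy"][1]-c["cy"])/c["fy"]*z,z])-c["t"])
            print(n,q,round(d["p"],2),u,v,np.round(X,3))
E
```

```text
pics
{'clock': 0.0, 'joint_pos': [-1.336, 0.6, -0.003, 1.6, 0.002, 0.943, -0.08], 'joint_velocities': [-0.001, 0.002, 0.001, 0.0, -0.0, -0.001, 0.0], 'joint_torque': [0.0, -77.644, 1.564, -25.802, 0.012, 0.009, -0.0], 'ee_pos': [0.222, 0.69, 0.238], 'eef_rot': [-0.488, -3.103, 0.002], 'contact_force': [0.138, -0.571, 0.367], 'wrist_torque': [0.016, -0.013, 0.014], 'gripper_width': 0.085}
scene 506.3423644814205 323.9359814055746 237.97797392522568 [[-0.409, 0.912, 0.014], [0.542, 0.256, -0.8], [-0.734, -0.32, -0.6]] [0.359, -0.143, 1.604]
scene round_bottle 0.98 398 328 [0.665 0.074 0.058]
scene square_bottle 0.85 171 213 [ 0.506 -0.631  0.049]
scene square_bottle 0.81 326 194 [ 0.222 -0.287  0.042]
scene square_bottle 0.74 254 206 [ 0.368 -0.448  0.04 ]
scene carton 0.6 489 315 [0.528 0.241 0.043]
scene carton 0.56 445 331 [0.706 0.17  0.134]
scene jar 0.63 289 280 [ 0.644 -0.191  0.077]
scene jar 0.63 360 304 [ 0.674 -0.011  0.1  ]
scene jar 0.38 332 261 [ 0.511 -0.142  0.051]
scene can 0.78 360 304 [ 0.673 -0.01   0.1  ]
scene brush 0.71 488 317 [0.538 0.239 0.047]
scene tray 0.59 381 318 [0.604 0.019 0.009]
top 467.5529965787831 316.8656302013561 235.85692893624673 [[-0.023, -1.0, -0.009], [-0.999, 0.023, -0.044], [0.045, 0.008, -0.999]] [-0.162, 0.45, 1.115]
top round_bottle 0.68 212 160 [0.625 0.065 0.055]
top square_bottle 0.89 307 217 [ 0.487 -0.152  0.053]
top square_bottle 0.78 430 196 [ 0.53  -0.437  0.053]
top square_bottle 0.78 442 281 [ 0.331 -0.459  0.05 ]
top carton 0.6 162 137 [0.653 0.146 0.163]
top jar 0.66 327 161 [ 0.605 -0.2    0.113]
top can 0.89 247 149 [ 0.631 -0.027  0.129]
top brush 0.8 141 207 [0.52  0.239 0.041]
top tray 0.73 257 198 [ 0.54  -0.029  0.006]
```

View pics/top0.png

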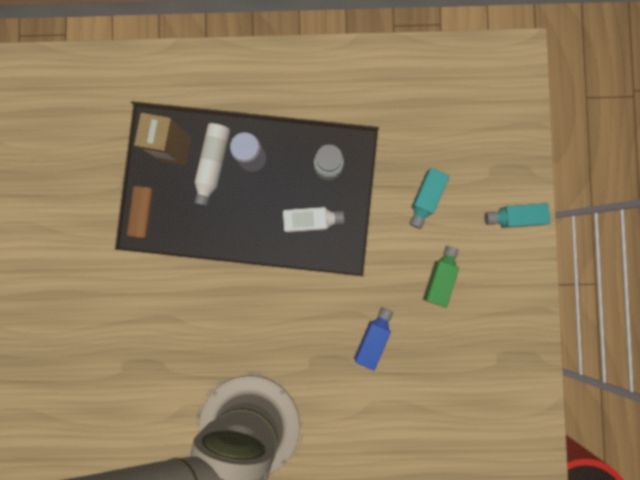

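View pics/scene0.png

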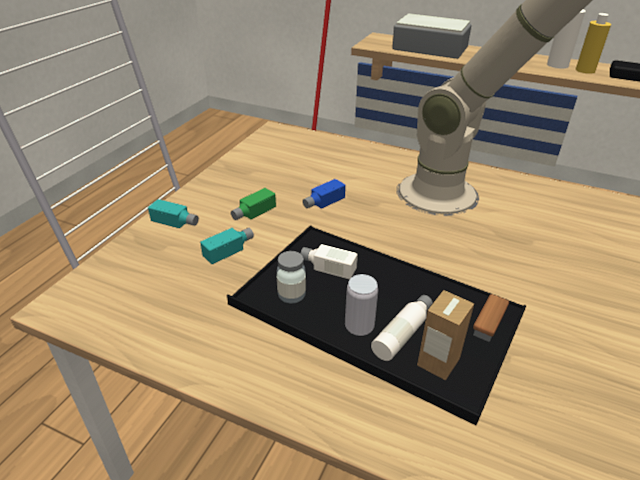

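The tray holds the carton (160,135), can (245,148) and jar (328,160) along the back. The white round bottle (212,160) lies with its cap towards the robot. The white square bottle (310,218) has its cap to the right. The turquoise, green and blue bottles lie outside the tray.

```bash
cat > h.py <<'E'
from station import sensors, cams, search_frame
import cv2, numpy as np
def cloud(n):
    c=cams.camera(n); z=c["range_z"].astype(float); v,u=np.mgrid[:480,:640]
    P=np.stack([(u-c["cx"])/c["fx"]*z,(v-c["cy"])/c["fy"]*z,z],-1)-c["t"]
    P=P@c["R"]; P[z==0]=np.nan
    return c,P
def st():
    s=sensors.observe(); print({k:np.round(s[k],3).tolist() for k in ("clock","joint_pos","ee_pos","eef_rot","contact_force","gripper_width")})
E
python3 - <<'E'
from h import *
c,P=cloud("top"); hsv=cv2.cvtColor(c["color"],cv2.COLOR_BGR2HSV)
z=P[...,2]
black=((hsv[...,2]<60)).astype(np.uint8); black[:95]=0; black[285:]=0; black[:,385:]=0;black[:,:105]=0
cs,_=cv2.findContours(black,cv2.RETR_EXTERNAL,cv2.CHAIN_APPROX_SIMPLE); k=max(cs,key=cv2.contourArea)
r=cv2.minAreaRect(k); b=cv2.boxPoints(r); print("box",b.tolist())
h=cv2.approxPolyDP(cv2.convexHull(k),8,True)[:,0]; print(h.tolist())
def ray(u,v,zz):
    d=c["R"].T@np.array([(u-c["cx"])/c["fx"],(v-c["cy"])/c["fy"],1]); o=-c["R"].T@c["t"]; return o+d*(zz-o[2])/d[2]
for q in h: print(np.round(ray(*q,0.016),3))
def reg(u0,u1,v0,v1,lo,hi=9):
    m=np.zeros(z.shape,bool); m[v0:v1,u0:u1]=1; m&=(z>lo)&(z<hi); return m
for n,a in dict(carton=(130,195,105,165,.15),can=(225,270,125,175,.118),jar=(308,350,138,185,.104),brush=(122,156,183,242,.025)).items():
    m=reg(*a); X=P[m]; rr=cv2.minAreaRect((X[:,:2]*1000).astype(np.float32)); print(n,m.sum(),"mean",np.round(X.mean(0),3),"rect",np.round(rr[0],0),np.round(rr[1],0),round(rr[2],1),"ztop",round(np.median(X[:,2]),3))
for n,a in dict(round=(190,232,120,208,.03,.08),square=(278,348,200,236,.025,.08)).items():
    m=reg(*a); X=P[m]; rr=cv2.minAreaRect((X[:,:2]*1000).astype(np.float32)); print(n,m.sum(),np.round(rr[0],0),np.round(rr[1],0),round(rr[2],1),"z max",np.round(np.percentile(X[:,2],[50,95,99]),3)); print(np.round(cv2.boxPoints(rr),0).tolist())
# scene cloud cross check
c,P=cloud("scene"); z=P[...,2]; x=P[...,0];y=P[...,1]
hsv=cv2.cvtColor(c["color"],cv2.COLOR_BGR2HSV)
for n,(x0,x1,y0,y1,lo,hi) in dict(can=(.55,.72,-.09,.03,.12,.14),jar=(.52,.7,-.27,-.13,.106,.12),carton=(.55,.75,.08,.23,.155,.175),sq=(.42,.54,-.25,-.08,.045,.07)).items():
    m=(x>x0)&(x<x1)&(y>y0)&(y<y1)&(z>lo)&(z<hi); X=P[m]; rr=cv2.minAreaRect((X[:,:2]*1000).astype(np.float32)); print("scene",n,m.sum(),np.round(rr[0],0),np.round(rr[1],0),round(rr[2],1),round(np.median(X[:,2]),3))
E
```

```text
box [[116.4892807006836, 247.89454650878906], [131.6658935546875, 102.45208740234375], [376.2118835449219, 127.96992492675781], [361.0352783203125, 273.4123840332031]]
[[117, 247], [135, 104], [376, 129], [178, 254]]
[0.43  0.307 0.016]
[0.776 0.262 0.016]
[ 0.7   -0.321  0.016]
[0.41  0.161 0.016]
carton 1104 mean [0.666 0.166 0.164] rect [668. 168.] [66. 71.] 78.0 ztop 0.165
can 669 mean [ 0.638 -0.02   0.129] rect [639. -19.] [62. 62.] 81.4 ztop 0.129
jar 550 mean [ 0.613 -0.202  0.114] rect [ 614. -202.] [55. 58.] 89.0 ztop 0.115
brush 1009 mean [0.512 0.243 0.042] rect [513. 245.] [ 48. 120.] 81.9 ztop 0.042
round 1657 [619.  78.] [ 53. 190.] 76.3 z max [0.051 0.058 0.06 ]
[[521.0, 75.0], [705.0, 30.0], [718.0, 82.0], [533.0, 127.0]]
square 1185 [ 486. -164.] [ 51. 140.] 3.2 z max [0.054 0.058 0.059]
[[456.0, -96.0], [464.0, -236.0], [515.0, -233.0], [507.0, -93.0]]
scene can 559 [643. -20.] [62. 62.] 80.9 0.131
scene jar 397 [ 617. -204.] [61. 57.] 0.2 0.116
scene carton 1051 [670. 166.] [65. 74.] 78.4 0.166
scene sq 663 [ 489. -166.] [ 53. 140.] 1.6 0.055
```

```bash
python3 -m creep '[[[-1,2.2,-4,0.6,0,0,0],[-1,2.2,-4,0.6,0,0,0],[-1,2.2,-4,0.6,0,0,0],[-1,2.2,-4,0.6,0,0,0],[-1,2.2,-4,0.6,0,0,0]]]' 60
python3 -m creep '[[[-1,2.2,-4,0.6,0,0,0],[-1,2.2,-4,0.6,0,0,0],[-1,2.2,-4,0.6,0,0,0],[-1,2.2,-4,0.6,0,0,0],[-1,2.2,-4,0.6,0,0,0]]]'
python3 -m creep '[[[-1,2.2,-4,0.6,0,0,0],[-1,2.2,-4,0.6,0,0,0],[-1,2.2,-4,0.6,0,0,0],[-1,2.2,-4,0.6,0,0,0],[-1,2.2,-4,0.6,0,0,0]]]'
python3 -c "
from h import *
st()"
```

```text
clock: 1.4
ee_pos: [0.3285, 0.4893, 0.2679]
eef_rot: [-0.469, -3.103, -0.002]
contact_force: [1.2, 0.0, 0.4]
gripper_width: 0.0856
clock: 1.9
ee_pos: [0.442, 0.2807, 0.3005]
eef_rot: [-0.469, -3.105, -0.006]
contact_force: [0.9, 0.7, 0.2]
gripper_width: 0.0851
clock: 2.4
ee_pos: [0.5554, 0.0715, 0.3338]
eef_rot: [0.468, 3.104, 0.01]
contact_force: [1.1, 0.0, 0.7]
gripper_width: 0.0853
{'clock': 2.4, 'joint_pos': [-0.326, 0.299, 0.132, 1.877, -0.054, 0.965, 1.102], 'ee_pos': [0.555, 0.071, 0.334], 'eef_rot': [0.468, 3.104, 0.01], 'contact_force': [1.08, 0.022, 0.694], 'gripper_width': 0.085}
```

```bash
python3 - <<'E'
from h import *
c,P=cloud("top")
def ray(u,v,zz):
    d=c["R"].T@np.array([(u-c["cx"])/c["fx"],(v-c["cy"])/c["fy"],1]); o=-c["R"].T@c["t"]; return o+d*(zz-o[2])/d[2]
C=[ray(116.5,247.9,.012),ray(131.7,102.5,.03),ray(376.2,128,.03),ray(361,273.4,.012)]
fl,bl,br,fr=[q[:2] for q in C]
print(np.round(C,3).tolist()); o=(fl+bl+br+fr)/4
y=((fl-fr)+(bl-br)); yaw=np.arctan2(-y[0],y[1]); print("centre",o,"yaw",yaw,"sizes",np.linalg.norm(fl-bl),np.linalg.norm(fl-fr))
ex=np.array([np.cos(yaw),np.sin(yaw)]); ey=np.array([-ex[1],ex[0]]); row=o+.08*ex; print("row",row)
for n,p in dict(carton=(.668,.167),can=(.640,-.020),jar=(.615,-.203),round=(.619,.078),square=(.487,-.165)).items(): d=np.array(p)-row; print(n,np.round([d@ex,d@ey],3))
E
```

```text
[[0.428, 0.31, 0.012], [0.775, 0.264, 0.03], [0.699, -0.319, 0.03], [0.354, -0.275, 0.012]]
centre [ 0.56401461 -0.00505536] yaw -0.12840512301825122 sizes 0.35043957142153526 0.5904397111486709
row [ 0.643356   -0.01529956]
carton [0.001 0.184]
can [-0.003 -0.005]
jar [-0.004 -0.19 ]
round [-0.036  0.089]
square [-0.136 -0.168]
```

```bash
python3 -m creep '[[[-1,0,0,0,0.14,0,0],[-1,0,0,0,0.14,0,0],[-1,0,0,0,0.14,0,0],[-1,0,0,0,0,0,0],[-1,0,0,0,0,0,0]]]'
python3 -c "
from h import *
st()"
```

```text
clock: 2.95
ee_pos: [0.5619, 0.0612, 0.3363]
eef_rot: [-0.472, -2.982, -0.663]
contact_force: [0.7, 0.4, 0.3]
gripper_width: 0.0853
{'clock': 2.95, 'joint_pos': [0.023, 0.329, 0.01, 1.901, -0.536, 0.98, 1.607], 'ee_pos': [0.562, 0.061, 0.336], 'eef_rot': [-0.472, -2.982, -0.663], 'contact_force': [0.745, 0.429, 0.294], 'gripper_width': 0.085}
```

```bash
cat >> h.py <<'E'
import json
def log():
    s=sensors.observe(); open("log.txt","a").write(json.dumps([np.array(s[k]).tolist() for k in ("joint_pos","ee_pos","eef_rot")])+"\n"); st()
E
cat > log.txt <<'E'
[[-1.336,0.6,-0.003,1.6,0.002,0.943,-0.08],[0.222,0.69,0.238],[-0.488,-3.103,0.002]]
[[-0.326,0.299,0.132,1.877,-0.054,0.965,1.102],[0.555,0.071,0.334],[0.468,3.104,0.01]]
E
L='python3 -c "from h import *;log()"'
eval $L
python3 -m creep '[[[-1,0,0,0,-0.14,0,0],[-1,0,0,0,-0.14,0,0],[-1,0,0,0,-0.14,0,0],[-1,0,0,0,-0.14,0,0],[-1,0,0,0,-0.14,0,0]]]' >/dev/null; eval $L
python3 -m creep '[[[-1,0,0,0,-0.14,0,0],[-1,0,0,0,-0.14,0,0],[-1,0,0,0,-0.14,0,0],[-1,0,0,0,-0.14,0,0],[-1,0,0,0,0,0,0]]]' >/dev/null;  eval $L
python3 -m creep '[[[-1,0,0,0,0.1,-0.1,0],[-1,0,0,0,0.1,-0.1,0],[-1,0,0,0,0.1,-0.1,0],[-1,0,0,0,0,0,0],[-1,0,0,0,0,0,0]]]' >/dev/null;  eval $L
```

```text
{'clock': 2.95, 'joint_pos': [0.023, 0.329, 0.01, 1.901, -0.536, 0.98, 1.607], 'ee_pos': [0.562, 0.061, 0.336], 'eef_rot': [-0.472, -2.982, -0.663], 'contact_force': [0.745, 0.429, 0.294], 'gripper_width': 0.085}
{'clock': 3.45, 'joint_pos': [-0.529, 0.329, 0.221, 1.859, 0.259, 1.034, 0.797], 'ee_pos': [0.565, 0.058, 0.341], 'eef_rot': [0.476, 2.989, -0.437], 'contact_force': [-0.363, -0.584, -1.467], 'gripper_width': 0.085}
{'clock': 3.95, 'joint_pos': [-0.84, 0.515, 0.324, 1.848, 0.655, 1.301, 0.426], 'ee_pos': [0.569, 0.076, 0.345], 'eef_rot': [0.368, 2.643, -1.229], 'contact_force': [-0.246, 0.901, -0.28], 'gripper_width': 0.086}
{'clock': 4.45, 'joint_pos': [-0.851, 0.333, 0.334, 2.005, 0.708, 0.956, 0.154], 'ee_pos': [0.571, 0.083, 0.348], 'eef_rot': [0.55, 2.552, -0.666], 'contact_force': [0.483, 0.186, 0.119], 'gripper_width': 0.085}
```

```bash
cat > kin.py <<'E'
import numpy as np, json, itertools
from scipy.spatial.transform import Rotation as R
from scipy.optimize import least_squares
D=[json.loads(l) for l in open("log.txt")]
def fk(q,p,s):
    r=R.identity(); x=np.array([0,0,p[0]]); off={0:p[1:4],2:p[4:7],4:p[7:10]}
    for i,(ax,sg) in enumerate(zip("zyzyzyz",s)):
        r=r*R.from_euler(ax,sg*q[i]); 
        if i in (1,): x=x+r.apply(p[1:4])
        if i==3: x=x+r.apply(p[4:7])
        if i==5: x=x+r.apply(p[7:10])
    r=r*R.from_rotvec(p[10:13])
    return x,r
def fit(s,full=True):
    def f(p):
        o=[]
        for q,x,e in D:
            X,r=fk(q,p,s); o+=list((r*R.from_rotvec(e).inv()).as_rotvec()*.3)
            if full:o+=list(X-np.array(x))
        return np.array(o+list(1e-4*np.array(p[:10])))
    b=None
    for w in ([0,0,np.pi/2],[0,0,-np.pi/2],[0,0,0.],[0,0,3.14]):
        z=least_squares(f,[.33,0,0,.65,0,0,.45,0,0,.36]+w)
        if b is None or z.cost<b.cost:b=z
    return b
E
python3 - <<'E'
from kin import *
best=[]
for s in itertools.product([-1,1],[1],[-1,1],[1],[-1,1],[1],[-1,1]):
    b=fit(s); best.append((b.cost,s,np.round(b.x,3).tolist()))
best.sort(key=lambda t:t[0])
for b in best[:3]: print(b)
E
```

```text
(np.float64(2.1976810921025564e-07), (-1, 1, -1, 1, -1, 1, -1), [0.282, 0.001, -0.03, 0.649, 0.001, -0.026, 0.441, -0.0, -0.0, 0.319, 0.0, -0.0, 1.571])
(np.float64(0.033241505416010335), (-1, 1, 1, 1, -1, 1, -1), [0.46, 0.208, -0.505, 0.689, 0.072, 0.303, 0.351, 0.087, 0.053, 0.473, 0.105, 0.151, 1.858])
(np.float64(0.16649128916158215), (-1, 1, 1, 1, 1, 1, -1), [0.147, 0.523, -1.177, 0.268, 0.19, 0.995, -0.011, -0.204, 0.068, -0.269, -0.973, 0.859, -4.238])
```

```bash
cat > ik.py <<'E'
from kin import *
P=np.array([.282,.001,-.03,.649,.001,-.026,.441,0,0,.319,0,0,np.pi/2]); S=(-1,1,-1,1,-1,1,-1)
P=fit(S).x
lo=np.array([-2.57,-.35,-1.29,.11,-1.05,.11,-2.63]);hi=np.array([2.57,1.97,1.29,2.56,4.19,1.86,2.63])
def ik(x,r,q0s,m=.04):
    out=[]
    for q0 in q0s:
        f=lambda q:np.r_[(fk(q,P,S)[0]-x)*3,(fk(q,P,S)[1]*r.inv()).as_rotvec(),.002*(q-q0)]
        z=least_squares(f,np.clip(q0,lo+m+.001,hi-m-.001),bounds=(lo+m,hi-m),max_nfev=60)
        e=np.linalg.norm(f(z.x)[:6])
        out.append((e,z.x))
    return min(out,key=lambda t:t[0])
def frame(d,y): # tool z=d, y
    d=d/np.linalg.norm(d); y=y-d*(y@d); y/=np.linalg.norm(y); return R.from_matrix(np.c_[np.cross(y,d),y,d])
E
cat > s1.py <<'E'
from ik import *
base=np.array([.7115,.056,.031]); cap=np.array([-.971,.237,0]); cap/=np.linalg.norm(cap); lat=np.cross([0,0,1],cap) # lateral
s=.134; g=base+s*cap
tb=np.array([.655,.074,.005])
seeds=[np.array([-.85,.4,.3,2.2,j5,.8,j7]) for j5 in (0,.8,1.6,2.4,3.1) for j7 in (-1.6,0,1.6)]
for phi in (.35,.5,.65,.75):
  for rho in (-.5,0,.5):
    d=-np.sin(phi)*cap+np.cos(phi)*(np.cos(rho)*np.array([0,0,-1])+np.sin(rho)*lat)
    y=np.cross(d,cap)
    r=[]
    for sg in (1,-1):
        e,q=ik(g+.011*d,frame(d,sg*y),seeds); r.append((round(e,3),np.round(q,2).tolist() if e<.02 else ''))
    print("I",phi,rho,r)
  for psi in (-.6,-.3,0,.3,.6):
    d=np.array([np.cos(phi)*np.cos(psi),np.cos(phi)*np.sin(psi),-np.sin(phi)]); y=np.cross(d,[0,0,1.])
    r=[]
    for sg in (1,-1):
        e,q=ik(tb+[0,0,s]+.011*d,frame(d,sg*y),seeds); r.append((round(e,3),np.round(q,2).tolist() if e<.02 else ''))
    print("F",phi,psi,r)
E
time python3 s1.py
```

```text
I 0.35 -0.5 [(np.float64(0.0), [0.42, 0.93, -0.76, 2.36, 2.75, 0.53, -1.45]), (np.float64(0.0), [-0.3, 0.86, 0.33, 2.41, 3.91, 0.84, 0.36])]
I 0.35 0 [(np.float64(0.0), [-0.48, 0.76, 0.2, 2.29, 2.87, 0.2, -1.89]), (np.float64(0.0), [-0.48, 0.76, 0.19, 2.29, 2.84, 0.2, 1.28])]
I 0.35 0.5 [(np.float64(0.0), [-0.62, 0.84, 0.11, 2.12, 1.12, 0.58, -0.2]), (np.float64(0.0), [-1.03, 1.03, 0.78, 2.14, -0.23, 0.22, -2.01])]
F 0.35 -0.6 [(np.float64(0.0), [-0.85, 0.94, 0.32, 2.33, 1.99, 1.02, 1.36]), (np.float64(0.0), [-0.86, 0.95, 0.33, 2.33, 2.0, 1.01, -1.79])]
F 0.35 -0.3 [(np.float64(0.0), [-0.96, 1.11, 0.69, 2.5, 2.66, 1.1, 0.83]), (np.float64(0.0), [-0.7, 0.96, 0.24, 2.48, 2.43, 1.28, -1.93])]
F 0.35 0 [(np.float64(0.0), [0.22, 1.11, -0.88, 2.52, 2.7, 1.76, 2.18]), (np.float64(0.0), [0.25, 1.14, -0.94, 2.52, 2.7, 1.78, -0.91])]
F 0.35 0.3 [(np.float64(0.0), [0.24, 0.99, -0.54, 2.52, 3.18, 1.46, 2.06]), (np.float64(0.0), [0.63, 1.34, -1.25, 2.5, 2.93, 1.43, -0.35])]
F 0.35 0.6 [(np.float64(0.0), [-0.05, 0.94, 0.19, 2.44, 3.82, 1.5, 1.6]), (np.float64(0.0), [-0.06, 0.94, 0.2, 2.45, 3.82, 1
[... 2620 characters left out ...]
67, 0.71, 0.23, 2.25, 1.89, 0.61, 1.76]), (np.float64(0.0), [-0.68, 0.71, 0.24, 2.25, 1.89, 0.6, -1.39])]
F 0.75 -0.3 [(np.float64(0.0), [-0.58, 0.7, 0.23, 2.36, 2.48, 0.65, 1.5]), (np.float64(0.0), [-0.6, 0.7, 0.24, 2.36, 2.49, 0.65, -1.66])]
F 0.75 0 [(np.float64(0.0), [-0.48, 0.7, 0.28, 2.42, 3.03, 0.74, 1.34]), (np.float64(0.0), [-0.5, 0.7, 0.29, 2.42, 3.05, 0.74, -1.82])]
F 0.75 0.3 [(np.float64(0.0), [-0.29, 0.69, 0.21, 2.41, 3.45, 0.8, 1.37]), (np.float64(0.0), [-0.3, 0.69, 0.23, 2.41, 3.46, 0.8, -1.78])]
F 0.75 0.6 [(np.float64(0.0), [-0.38, 0.78, 0.58, 2.35, 4.04, 1.03, 1.13]), (np.float64(0.0), [-0.16, 0.7, 0.23, 2.33, 3.93, 0.82, -1.83])]
real	3m37.427s
user	3m22.997s
sys	0m0.381s
```

```bash
cat > go.py <<'E'
import sys; from ik import *; from station import sensors
s=sensors.observe(); 
def diff(x,r,chk=True):
    rv=(r*R.from_rotvec(s["eef_rot"]).inv()).as_rotvec(); dx=(x-s["ee_pos"])*100
    print("dx cm",np.round(dx,2),"rv",np.round(rv,3),"rows>=",round(max(np.linalg.norm(dx)/5,np.linalg.norm(rv)/.15),1))
    if chk:
        e,q=ik(x,r,[np.array(s["joint_pos"])]); print("ik",round(e,4),np.round(q,2).tolist())
def mk(g,cap,phi,rho,sg=1):
    lat=np.cross([0,0,1],cap); d=-np.sin(phi)*cap+np.cos(phi)*(np.cos(rho)*np.array([0,0,-1])+np.sin(rho)*lat)
    return g+.011*d, frame(d,sg*np.cross(d,cap))
base=np.array([.7115,.056,.031]); cap=np.array([-.971,.237,0]); cap/=np.linalg.norm(cap)
if __name__=="__main__":
    for a in sys.argv[1:]:
        phi,rho,dz,sg=map(float,a.split(",")); x,r=mk(base+.134*cap+[0,0,dz],cap,phi,rho,sg); print(a); diff(x,r)
E
python3 go.py .4,.5,.15,1 .65,.5,.1,1 .65,0,.1,1 .65,0,.0,1
```

```text
.4,.5,.15,1
dx cm [  1.35  -0.1  -17.62] rv [-0.066  0.196  0.22 ] rows>= 3.5
ik 0.0 [-0.75, 0.6, 0.28, 2.11, 0.84, 0.66, 0.18]
.65,.5,.1,1
dx cm [  1.6   -0.09 -22.5 ] rv [-0.152 -0.014  0.325] rows>= 4.5
ik 0.0 [-0.72, 0.7, 0.12, 2.28, 1.54, 0.71, -0.6]
.65,0,.1,1
dx cm [  1.7    0.32 -22.61] rv [ 0.31  -0.209  0.304] rows>= 4.5
ik 0.0 [-0.12, 0.64, -0.48, 2.4, 2.07, 0.78, -1.13]
.65,0,.0,1
dx cm [  1.7    0.32 -32.61] rv [ 0.31  -0.209  0.304] rows>= 6.5
ik 0.0 [-0.07, 0.9, -0.57, 2.42, 2.22, 1.03, -1.26]
```

```bash
L='python3 -c "from h import *;log()"'
python3 -m creep '[[[-1,0.3,0,-4.5,-0.03,0,0.065],[-1,0.3,0,-4.5,-0.03,0,0.065],[-1,0.3,0,-4.5,-0.03,0,0.065],[-1,0.3,0,-4.5,-0.03,0,0.065],[-1,0.3,0,-4.5,-0.03,0,0.065]]]' >/dev/null; eval $L
python3 go.py .65,.5,.1,1 .65,0,.1,1
```

```text
{'clock': 4.95, 'joint_pos': [-0.943, 0.73, 0.472, 2.271, 1.487, 0.463, -0.543], 'ee_pos': [0.594, 0.088, 0.135], 'eef_rot': [0.087, 2.479, -0.706], 'contact_force': [1.368, 1.108, 1.255], 'gripper_width': 0.085}
.65,.5,.1,1
dx cm [-0.74 -0.57 -1.16] rv [-0.015 -0.003 -0.001] rows>= 0.3
ik 0.0 [-0.94, 0.75, 0.46, 2.29, 1.56, 0.48, -0.63]
.65,0,.1,1
dx cm [-0.64 -0.16 -1.27] rv [ 0.471 -0.122 -0.002] rows>= 3.2
ik 0.0 [-0.36, 0.61, -0.13, 2.42, 2.25, 0.62, -1.33]
```

```bash
L='python3 -c "from h import *;log()"'
python3 -m creep '[[[-1,-0.2,0,-0.4,0.12,-0.03,0],[-1,-0.2,0,-0.4,0.12,-0.03,0],[-1,-0.2,0,-0.4,0.12,-0.03,0],[-1,0,0,0,0.11,-0.03,0],[-1,0,0,0,0,0,0]]]' >/dev/null; eval $L
python3 go.py .65,0,.06,1 .65,0,0,1
```

```text
{'clock': 5.45, 'joint_pos': [-0.517, 0.637, 0.056, 2.402, 2.285, 0.558, -1.373], 'ee_pos': [0.593, 0.091, 0.112], 'eef_rot': [0.251, 2.484, -0.172], 'contact_force': [0.705, -0.536, -0.301], 'gripper_width': 0.085}
.65,0,.06,1
dx cm [-0.56 -0.46 -2.98] rv [ 0.062 -0.014 -0.017] rows>= 0.6
ik 0.0 [-0.41, 0.7, -0.05, 2.44, 2.41, 0.67, -1.52]
.65,0,0,1
dx cm [-0.56 -0.46 -8.98] rv [ 0.062 -0.014 -0.017] rows>= 1.8
ik 0.0 [-0.38, 0.84, -0.11, 2.44, 2.48, 0.81, -1.61]
```

```bash
L='python3 -c "from h import *;log()"'
python3 -m creep '[[[-1,-0.15,-0.15,-2.2,0.02,-0.005,-0.005],[-1,-0.15,-0.15,-2.2,0.02,-0.005,-0.005],[-1,-0.15,-0.15,-2.2,0.02,-0.005,-0.005],[-1,-0.1,0,-1.5,0,0,0],[-1,0,0,0,0,0,0]]]' >/dev/null; eval $L
python3 go.py .65,0,0,1; python3 - <<'E'
from h import *
for n in ("scene","top"):
    c=cams.camera(n); im=c["color"]; im=im[220:420,300:540] if n=="scene" else im[90:270,100:390]; cv2.imwrite(f"pics/{n}1.png",cv2.resize(im,None,fx=2.5,fy=2.5))
a=cv2.imread("pics/scene1.png")
E
```

```text
{'clock': 5.95, 'joint_pos': [-0.403, 0.832, -0.082, 2.426, 2.451, 0.791, -1.581], 'ee_pos': [0.596, 0.088, 0.028], 'eef_rot': [0.282, 2.465, -0.125], 'contact_force': [-0.027, -0.389, 0.567], 'gripper_width': 0.085}
.65,0,0,1
dx cm [-0.83 -0.14 -0.62] rv [ 0.023  0.009 -0.005] rows>= 0.2
ik 0.0 [-0.38, 0.84, -0.1, 2.44, 2.48, 0.81, -1.61]
```

View pics/scene1.png

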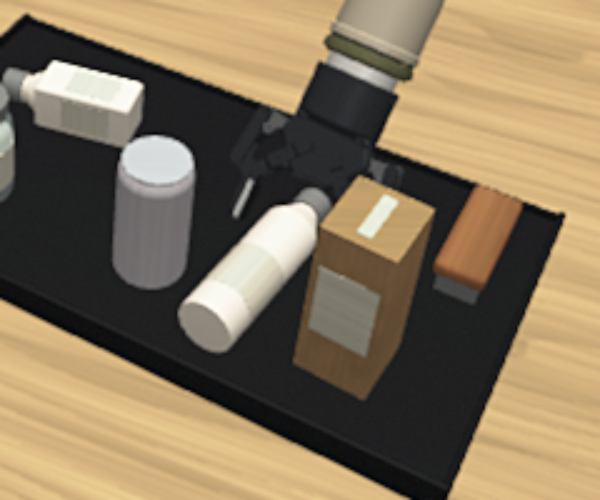

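The gripper straddles the round bottle near its cap: the finger at crop (243,195) is on the can side, and the other is hidden behind the carton. I'll close and check the width.

```bash
L='python3 -c "from h import *;log()"'
python3 -m creep '[[[-1,-0.4,0,-0.2,0.01,0,0],[0.9,0,0,0,0,0,0],[0.9,0,0,0,0,0,0],[0.9,0,0,0,0,0,0],[0.9,0,0,0,0,0,0]]]' 60 >/dev/null; eval $L
python3 -m creep '[[[0.9,0,0,0,0,0,0],[0.9,0,0,0,0,0,0],[0.9,0,0,0,0,0,0],[0.9,0,0,0,0,0,0],[0.9,0,0,0,0,0,0]]]' >/dev/null; eval $L
```

```text
{'clock': 6.55, 'joint_pos': [-0.4, 0.827, -0.09, 2.437, 2.461, 0.803, -1.593], 'ee_pos': [0.593, 0.089, 0.032], 'eef_rot': [0.282, 2.461, -0.112], 'contact_force': [-0.478, 0.098, -2.901], 'gripper_width': 0.051}
{'clock': 7.05, 'joint_pos': [-0.4, 0.827, -0.09, 2.436, 2.461, 0.801, -1.593], 'ee_pos': [0.593, 0.089, 0.032], 'eef_rot': [0.282, 2.462, -0.111], 'contact_force': [-0.354, -0.062, -2.314], 'gripper_width': 0.051}
```

```bash
cat > plan.py <<'E'
from go import *
x0=np.array(s["ee_pos"]); r0=R.from_rotvec(s["eef_rot"])
psi=-.239; n=np.array([np.cos(psi),np.sin(psi),-1])/2**.5
tb=np.array([.655,.074,.005])
half=R.from_rotvec(-n*np.pi*.9999)
basec=base.copy()
fin=tb+half.apply(x0-basec); rf=half*r0
E
python3 - <<'E'
from plan import *
print("final",fin,rf.as_rotvec(), "n",n)
q=np.array(s["joint_pos"])
def seq(c,label,steps):
    global q
    for x,r in steps:
        e,q=ik(x,r,[q]); print(label,round(e,4),np.round(q,2).tolist())
for c in (np.array([.56,.09,.29]),np.array([.52,.10,.27])):
    q=np.array(s["joint_pos"])
    seq(c,"lift",[(x0*(1-t)+c*t,r0) for t in (.33,.67,1)])
    seq(c,"rot",[(c,R.from_rotvec(-n*np.pi*k/8)*r0) for k in range(1,9)])
    up=fin+[0,0,.1]
    seq(c,"to",[(c*(1-t)+up*t,rf) for t in (.5,1)]+[(fin,rf)])
E
```

```text
final [0.65331846 0.06980569 0.12801349] [ 2.71717837 -0.30799099  1.316981  ] n [ 0.68700741 -0.16739422 -0.70710678]
lift 0.0 [-0.47, 0.62, -0.01, 2.44, 2.35, 0.62, -1.46]
lift 0.0 [-0.62, 0.42, 0.18, 2.42, 2.12, 0.41, -1.19]
lift 0.0 [-0.65, 0.24, 0.19, 2.35, 1.48, 0.38, -0.51]
rot 0.0 [-0.68, 0.25, 0.18, 2.34, 1.43, 0.44, -0.1]
rot 0.0 [-0.7, 0.26, 0.17, 2.34, 1.44, 0.5, 0.25]
rot 0.0 [-0.73, 0.28, 0.17, 2.35, 1.5, 0.55, 0.55]
rot 0.0 [-0.76, 0.29, 0.18, 2.38, 1.59, 0.59, 0.83]
rot 0.0 [-0.78, 0.3, 0.19, 2.41, 1.7, 0.62, 1.09]
rot 0.0 [-0.8, 0.31, 0.21, 2.44, 1.83, 0.64, 1.35]
rot 0.0 [-0.81, 0.31, 0.24, 2.47, 1.97, 0.64, 1.62]
rot 0.0 [-0.82, 0.31, 0.28, 2.5, 2.11, 0.62, 1.9]
to 0.0 [-0.67, 0.41, 0.23, 2.45, 2.28, 0.63, 1.78]
to 0.0 [-0.57, 0.51, 0.19, 2.39, 2.4, 0.65, 1.71]
to 0.0 [-0.49, 0.73, 0.08, 2.43, 2.52, 0.89, 1.52]
lift 0.0 [-0.47, 0.64, -0.03, 2.47, 2.35, 0.66, -1.5]
lift 0.0 [-0.61, 0.44, 0.1, 2.47, 2.13, 0.48, -1.27]
lift 0.0 [-0.7, 0.24, 0.15, 2.43, 1.61, 0.43, -0.73]
rot 0.0 [-0.75, 0.25, 0.17, 2.42, 1.54, 0.48, -0.3]
rot 0.0 [-0.79, 0.27, 0.18, 2.42, 1.53, 0.53, 0.07]
rot 0.0 [-0.82, 0.29, 0.19, 2.44, 1.57, 0.58, 0.38]
rot 0.0 [-0.86, 0.3, 0.2, 2.46, 1.64, 0.63, 0.67]
rot 0.0 [-0.88, 0.32, 0.21, 2.49, 1.74, 0.66, 0.94]
rot 0.0 [-0.81, 0.33, 0.11, 2.52, 1.83, 0.73, 1.23]
rot 0.0001 [-0.26, 0.37, -0.6, 2.52, 1.79, 0.99, 1.67]
rot 0.0043 [0.18, 0.57, -1.25, 2.52, 1.74, 1.33, 2.17]
to 0.0 [0.25, 0.66, -1.18, 2.44, 1.88, 1.31, 2.26]
to 0.0 [0.31, 0.74, -1.11, 2.33, 1.99, 1.26, 2.35]
to 0.0 [0.22, 0.95, -1.02, 2.38, 2.16, 1.43, 2.21]
```

```bash
L='python3 -c "from h import *;log()"'
python3 -m creep '[[[0.9,0,0,1.5,0,0,0],[0.9,-0.3,0,3,0,0,0],[0.9,-0.4,0,4,0,0,0],[0.9,-0.4,0,4,0,0,0],[0.9,-0.4,0,4,0,0,0]]]' >/dev/null; eval $L
python3 -m creep '[[[0.9,-0.4,0,3.5,0,0,0],[0.9,-0.4,0,3.5,0,0,0],[0.9,-0.4,0,2,-0.067,0.016,0.07],[0.9,0,0,1,-0.096,0.023,0.1],[0.9,0,0,1,-0.096,0.023,0.1]]]' >/dev/null; eval $L
```

```text
{'clock': 7.55, 'joint_pos': [-0.605, 0.447, 0.176, 2.41, 2.145, 0.401, -1.216], 'ee_pos': [0.574, 0.089, 0.194], 'eef_rot': [0.283, 2.476, -0.114], 'contact_force': [0.346, -0.216, -3.752], 'gripper_width': 0.051}
{'clock': 8.05, 'joint_pos': [-1.054, 0.305, 0.709, 2.351, 1.392, 0.231, -0.151], 'ee_pos': [0.562, 0.086, 0.287], 'eef_rot': [-0.033, 2.499, -0.273], 'contact_force': [0.625, -0.424, -3.176], 'gripper_width': 0.051}
```

```bash
L='python3 -c "from h import *;log()"'
python3 -m creep '[[[0.9,0,0,0.2,-0.096,0.023,0.1],[0.9,0,0,0.2,-0.096,0.023,0.1],[0.9,0,0,0.2,-0.096,0.023,0.1],[0.9,0,0,0.2,-0.096,0.023,0.1],[0.9,0,0,0.2,-0.096,0.023,0.1]]]' >/dev/null; eval $L
python3 -m creep '[[[0.9,0,0,0,-0.096,0.023,0.1],[0.9,0,0,0,-0.096,0.023,0.1],[0.9,0,0,0,-0.096,0.023,0.1],[0.9,0,0,0,-0.096,0.023,0.1],[0.9,0,0,0,-0.096,0.023,0.1]]]' >/dev/null; eval $L
cat > fin.py <<'E'
# remaining from current state to final pose of round bottle
from go import *
x0=np.array([.593,.089,.032]); r0=R.from_rotvec([.282,2.462,-.111]); psi=-.239
n=np.array([np.cos(psi),np.sin(psi),-1])/2**.5
half=R.from_rotvec(-n*np.pi*.9999); tb=np.array([.655,.074,.005]); fin=tb+half.apply(x0-base); rf=half*r0
rel=R.from_rotvec(s["eef_rot"])*r0.inv(); b=np.array(s["ee_pos"])+rel.apply(base-x0); print("cap dir",np.round(rel.apply(cap),3),"base at",np.round(b,3)); diff(fin+[0,0,.1],rf); print("final tcp",np.round(fin,3))
E
python3 fin.py
```

```text
{'clock': 8.55, 'joint_pos': [-1.078, 0.3, 0.653, 2.354, 1.416, 0.371, 0.496], 'ee_pos': [0.559, 0.085, 0.297], 'eef_rot': [-0.906, 2.372, -0.673], 'contact_force': [-0.413, -1.205, -3.603], 'gripper_width': 0.05}
{'clock': 9.05, 'joint_pos': [-1.11, 0.327, 0.646, 2.41, 1.692, 0.444, 0.902], 'ee_pos': [0.556, 0.084, 0.296], 'eef_rot': [-1.74, 1.95, -1.024], 'contact_force': [-0.758, -0.352, -2.352], 'gripper_width': 0.05}
cap dir [-0.574 -0.573  0.585] base at [0.63  0.154 0.226]
dx cm [ 9.67 -1.4  -6.76] rv [-0.961  0.239  0.998] rows>= 9.4
ik 0.0 [-0.78, 0.56, 0.5, 2.4, 2.63, 0.56, 1.44]
final tcp [0.653 0.07  0.128]
```

```bash
L='python3 -c "from h import *;log()"'
python3 -m creep '[[[0.9,0.8,0,0,-0.096,0.024,0.1],[0.9,0.8,0,0,-0.096,0.024,0.1],[0.9,0.8,0,0,-0.096,0.024,0.1],[0.9,0.8,0,0,-0.096,0.024,0.1],[0.9,0.8,0,0,-0.096,0.024,0.1]]]' >/dev/null; eval $L
python3 -m creep '[[[0.9,1,-0.2,0,-0.096,0.024,0.1],[0.9,1,-0.2,0,-0.096,0.024,0.1],[0.9,1,-0.2,0,-0.096,0.024,0.1],[0.9,1,-0.2,0,-0.096,0.024,0.1],[0.9,1,-0.2,0,-0.05,0.01,0.05]]]' >/dev/null; eval $L
python3 fin.py
```

```text
{'clock': 9.55, 'joint_pos': [-1.055, 0.388, 0.663, 2.406, 2.061, 0.432, 1.303], 'ee_pos': [0.593, 0.084, 0.293], 'eef_rot': [-2.46, 1.232, -1.28], 'contact_force': [-0.086, 0.872, -2.497], 'gripper_width': 0.05}
{'clock': 10.05, 'joint_pos': [-0.934, 0.432, 0.665, 2.364, 2.472, 0.397, 1.646], 'ee_pos': [0.641, 0.074, 0.29], 'eef_rot': [2.717, -0.316, 1.3], 'contact_force': [-0.176, 0.138, -2.219], 'gripper_width': 0.05}
cap dir [0.011 0.001 1.   ] base at [0.642 0.078 0.167]
dx cm [ 1.17 -0.38 -6.2 ] rv [ 0.002 -0.011  0.008] rows>= 1.3
ik 0.0 [-0.77, 0.55, 0.48, 2.4, 2.61, 0.57, 1.47]
final tcp [0.653 0.07  0.128]
```

```bash
python3 - <<'E'
from h import *
ims=[]
for n in ("scene","top"):
    c,P=cloud(n); x,y,z=P[...,0],P[...,1],P[...,2]; hsv=cv2.cvtColor(c["color"],cv2.COLOR_BGR2HSV)
    w=(hsv[...,1]<45)&(hsv[...,2]>130)&(x>.59)&(x<.71)&(y>.02)&(y<.13)
    for a,b in ((.17,.2),(.2,.24),(.24,.28),(.28,.32),(.33,.37)):
        m=w&(z>a)&(z<b); 
        if m.sum()>5: print(n,a,m.sum(),"mean",np.round(P[m].mean(0),3),"min",np.round(P[m].min(0),3),"max",np.round(P[m].max(0),3))
    ims.append(c["color"][120:440,250:570] if n=="scene" else c["color"][20:260,100:400])
cv2.imwrite("pics/s2.png",cv2.resize(ims[0],None,fx=1.8,fy=1.8))
E
```

```text
scene 0.17 260 mean [0.661 0.081 0.184] min [0.64  0.054 0.17 ] max [0.669 0.101 0.2  ]
scene 0.2 216 mean [0.66  0.089 0.22 ] min [0.639 0.072 0.2  ] max [0.67 0.1  0.24]
scene 0.24 400 mean [0.661 0.08  0.262] min [0.638 0.051 0.24 ] max [0.669 0.099 0.28 ]
scene 0.28 626 mean [0.656 0.076 0.304] min [0.617 0.041 0.28 ] max [0.67  0.108 0.32 ]
scene 0.33 134 mean [0.644 0.071 0.353] min [0.628 0.056 0.33 ] max [0.657 0.085 0.357]
top 0.28 292 mean [0.633 0.065 0.313] min [0.616 0.044 0.3  ] max [0.663 0.115 0.32 ]
top 0.33 202 mean [0.641 0.072 0.354] min [0.628 0.057 0.33 ] max [0.653 0.086 0.358]
```

View pics/s2.png

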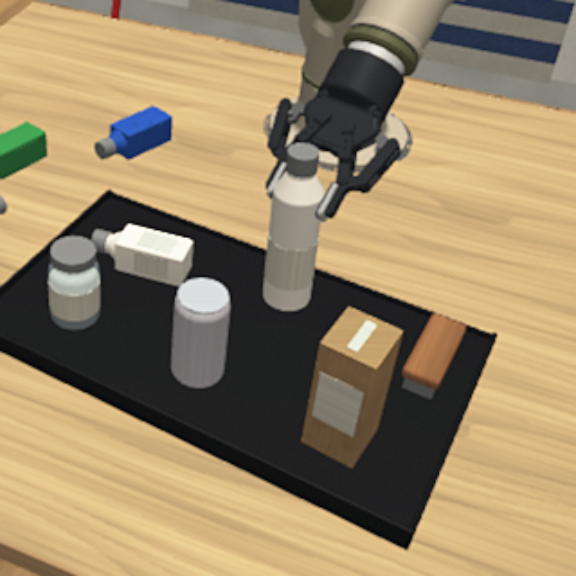

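The bottle hangs upright at about (290,230) in the crop, between the can (200,335) and the carton (350,385). Everything else is undisturbed. Now I'll lower it.

```bash
L='python3 -c "from h import *;log()"'
python3 -m creep '[[[0.9,0.4,0,-2.5,0,0,0],[0.9,0.4,0,-3.5,0,-0.003,0],[0.9,0.4,0,-3.5,0,-0.003,0],[0.9,0,0,-3.5,0,-0.003,0],[0.9,0,0,-1.5,0,0,0]]]' >/dev/null; eval $L
python3 fin.py
```

```text
{'clock': 10.65, 'joint_pos': [-0.674, 0.73, 0.336, 2.432, 2.645, 0.778, 1.312], 'ee_pos': [0.653, 0.076, 0.143], 'eef_rot': [2.718, -0.347, 1.326], 'contact_force': [0.033, -0.356, -2.003], 'gripper_width': 0.05}
cap dir [-0.007 -0.019  1.   ] base at [0.656 0.082 0.02 ]
dx cm [ 0.03 -0.6   8.47] rv [-0.018  0.007  0.019] rows>= 1.7
ik 0.0 [-0.76, 0.55, 0.47, 2.4, 2.6, 0.57, 1.48]
final tcp [0.653 0.07  0.128]
```

```bash
L='python3 -c "from h import *;log()"'
python3 -m creep '[[[0.9,0,-0.2,-0.6,-0.01,0.003,0.01],[0.9,0,-0.1,-0.5,-0.01,0.003,0.01],[0.9,0,0,-0.3,0,0,0],[0.9,0,0,-0.1,0,0,0],[0.9,0,0,0,0,0,0]]]' >/dev/null; eval $L; python3 fin.py
```

```text
{'clock': 11.15, 'joint_pos': [-0.661, 0.763, 0.329, 2.438, 2.667, 0.824, 1.307], 'ee_pos': [0.655, 0.073, 0.133], 'eef_rot': [2.707, -0.308, 1.337], 'contact_force': [-0.528, -0.515, -2.901], 'gripper_width': 0.051}
cap dir [-0.014  0.001  1.   ] base at [0.659 0.077 0.01 ]
dx cm [-0.23 -0.28  9.54] rv [ 0.002  0.014 -0.   ] rows>= 1.9
ik 0.0 [-0.76, 0.55, 0.47, 2.4, 2.61, 0.57, 1.47]
final tcp [0.653 0.07  0.128]
```

```bash
L='python3 -c "from h import *;log()"'
python3 -m creep '[[[0.9,-0.3,0,-0.2,0,0.012,0],[0.9,-0.1,0,-0.2,0,0,0],[0.9,0,0,-0.2,0,0,0],[0.9,0,0,-0.2,0,0,0],[0.9,0,0,0,0,0,0]]]' >/dev/null; eval $L; python3 fin.py
python3 - <<'E'
from h import *
for n in ("scene","top"):
    c,P=cloud(n); x,y,z=P[...,0],P[...,1],P[...,2]; hsv=cv2.cvtColor(c["color"],cv2.COLOR_BGR2HSV)
    m=(hsv[...,1]<60)&(hsv[...,2]>70)&(x>.6)&(x<.71)&(y>.03)&(y<.12)&(z>.185)&(z<.205)
    print(n,m.sum(),np.round(np.median(P[m],0),3),np.round(P[m].min(0),3),np.round(P[m].max(0),3))
E
```

```text
{'clock': 11.65, 'joint_pos': [-0.66, 0.766, 0.326, 2.443, 2.667, 0.834, 1.302], 'ee_pos': [0.654, 0.073, 0.132], 'eef_rot': [2.706, -0.311, 1.34], 'contact_force': [-0.347, 0.426, -3.916], 'gripper_width': 0.051}
cap dir [-0.017 -0.     1.   ] base at [0.658 0.076 0.009]
dx cm [-0.07 -0.22  9.64] rv [0.    0.016 0.002] rows>= 1.9
ik 0.0 [-0.76, 0.55, 0.47, 2.4, 2.61, 0.57, 1.47]
final tcp [0.653 0.07  0.128]
scene 183 [0.658 0.07  0.196] [0.605 0.054 0.185] [0.671 0.085 0.2  ]
top 212 [0.651 0.071 0.195] [0.636 0.055 0.185] [0.667 0.086 0.2  ]
```

```bash
L='python3 -c "from h import *;log()"'
python3 -m creep '[[[0.9,-0.1,-0.1,-0.4,0,0.015,0],[0.9,0,0,-0.4,0,0.01,0],[0.9,0,0,-0.2,0,0,0],[0.9,0,0,0,0,0,0],[0.9,0,0,0,0,0,0]]]' >/dev/null; eval $L; python3 fin.py
```

```text
{'clock': 12.25, 'joint_pos': [-0.652, 0.767, 0.326, 2.431, 2.674, 0.826, 1.304], 'ee_pos': [0.66, 0.072, 0.131], 'eef_rot': [2.708, -0.312, 1.342], 'contact_force': [0.951, 0.826, -2.858], 'gripper_width': 0.05}
cap dir [-0.017 -0.003  1.   ] base at [0.664 0.076 0.008]
dx cm [-0.67 -0.2   9.67] rv [-0.003  0.017  0.001] rows>= 1.9
ik 0.0 [-0.76, 0.55, 0.47, 2.4, 2.61, 0.57, 1.47]
final tcp [0.653 0.07  0.128]
```

```bash
cat > cap.py <<'E'
from h import *
for n in ("scene","top"):
    c,P=cloud(n); x,y,z=P[...,0],P[...,1],P[...,2]; hsv=cv2.cvtColor(c["color"],cv2.COLOR_BGR2HSV)
    for zt,(x0,x1,y0,y1) in ((.195,(.6,.71,.03,.12)),(.145,(.55,.7,-.18,-.06))):
        m=(hsv[...,1]<60)&(x>x0)&(x<x1)&(y>y0)&(y<y1)&(abs(z-zt)<.008)
        if m.sum()>20: print(n,zt,m.sum(),np.round(np.median(P[m],0),4),np.round(P[m].min(0),3),np.round(P[m].max(0),3))
    m=(x>.67-.03)&(x<.71)&(y>.03)&(y<.12)&(z>.02)&(z<.1)&(hsv[...,2]>120)
    for a in (.02,.05,.08,.11):
        k=(x>.64)&(x<.71)&(y>.03)&(y<.12)&(z>a)&(z<a+.03)&(hsv[...,2]>100)
        if n=="scene" and k.sum()>20: print("body",a,k.sum(),"xmax",np.round(np.percentile(x[k],98),4),"y",np.round(np.percentile(y[k],[2,98]),4))
E
python3 cap.py
```

```text
scene 0.195 422 [0.6179 0.0766 0.1948] [0.6   0.053 0.187] [0.678 0.12  0.203]
body 0.02 219 xmax 0.6848 y [0.0532 0.0981]
body 0.05 255 xmax 0.6856 y [0.0522 0.0976]
body 0.08 256 xmax 0.6863 y [0.0506 0.0968]
body 0.11 268 xmax 0.6864 y [0.0492 0.0997]
top 0.195 307 [0.6511 0.0733 0.1948] [0.6   0.055 0.187] [0.674 0.119 0.203]
```

```bash
L='python3 -c "from h import *;log()"'
python3 -m creep '[[[0.3,0,0,0,0,0,0],[-0.2,0,0,0,0,0,0],[-0.5,0,0,0,0,0,0],[-0.5,0,0,0,0,0,0],[-0.5,0,0,0,0,0,0]]]' 60 >/dev/null; eval $L; python3 cap.py
```

```text
{'clock': 12.85, 'joint_pos': [-0.652, 0.768, 0.327, 2.431, 2.673, 0.826, 1.304], 'ee_pos': [0.66, 0.071, 0.131], 'eef_rot': [2.707, -0.313, 1.341], 'contact_force': [0.1, -0.953, -0.423], 'gripper_width': 0.064}
scene 0.195 427 [0.6169 0.0799 0.1943] [0.6   0.048 0.187] [0.675 0.12  0.203]
body 0.02 227 xmax 0.6847 y [0.0532 0.0987]
body 0.05 247 xmax 0.6854 y [0.0524 0.0989]
body 0.08 267 xmax 0.6851 y [0.0512 0.0986]
body 0.11 278 xmax 0.6847 y [0.0522 0.1059]
top 0.195 313 [0.6471 0.0754 0.194 ] [0.6   0.049 0.187] [0.67  0.118 0.203]
```

```bash
L='python3 -c "from h import *;log()"'
python3 -m creep '[[[-0.5,-0.6,0.15,1,0,0,0],[-0.5,-0.6,0.15,1.5,0,0,0],[-0.5,-0.6,0.15,2,0,0,0],[-0.5,-0.6,0.15,3,0,0,0],[-0.5,-0.6,0.15,3,0,0,0]]]' >/dev/null; eval $L; python3 -m creep '[[[-1,-0.5,0,3.5,0,0,0],[-1,-0.5,0,3.5,0,0,0],[-1,-0.5,0,3,0,0,0],[-1,-0.5,0,2,0,0,0],[-1,0,0,0,0,0,0]]]' >/dev/null; eval $L; python3 cap.py
python3 - <<'E'
from h import *
c,P=cloud("top"); z=P[...,2]
m=np.zeros(z.shape,bool); m[195:240,270:355]=1; m&=(z>.025)&(z<.08); X=P[m]; rr=cv2.minAreaRect((X[:,:2]*1000).astype(np.float32)); print(m.sum(),np.round(rr[0],0),np.round(rr[1],0),round(rr[2],1)); print(np.round(cv2.boxPoints(rr),0).tolist())
E
```

```text
{'clock': 13.45, 'joint_pos': [-0.816, 0.521, 0.476, 2.445, 2.55, 0.6, 1.49], 'ee_pos': [0.627, 0.079, 0.237], 'eef_rot': [2.71, -0.311, 1.334], 'contact_force': [0.527, -0.785, 0.669], 'gripper_width': 0.064}
{'clock': 13.95, 'joint_pos': [-1.277, 0.282, 0.994, 2.37, 2.179, 0.293, 1.982], 'ee_pos': [0.603, 0.081, 0.365], 'eef_rot': [2.726, -0.316, 1.339], 'contact_force': [-0.535, -0.204, -1.092], 'gripper_width': 0.086}
scene 0.195 195 [0.6631 0.0738 0.1956] [0.643 0.057 0.187] [0.676 0.089 0.199]
body 0.02 236 xmax 0.6847 y [0.0523 0.0989]
body 0.05 246 xmax 0.6852 y [0.0522 0.0988]
body 0.08 269 xmax 0.685 y [0.0517 0.0989]
body 0.11 267 xmax 0.6851 y [0.0525 0.0987]
top 0.195 200 [0.6554 0.075  0.1945] [0.641 0.059 0.187] [0.672 0.09  0.199]
1191 [ 485. -164.] [ 51. 140.] 2.7
[[457.0, -96.0], [463.0, -235.0], [514.0, -233.0], [507.0, -93.0]]
```

```bash
cat > sq.py <<'E'
from go import *
from scipy.spatial.transform import Slerp
cap=np.array([.047,-.999,0]); cap/=np.linalg.norm(cap); base=np.array([.4835,-.095,.030]); phi=.68; psi=-.128
tb=np.array([.631,-.112,.005]); SG=.085
def init(sg,dz=0,rho=0): return mk(base+SG*cap+[0,0,dz],cap,phi,rho,sg)
def final(sg,xg=None,rg=None):
    x0,r0=init(sg) if xg is None else (xg,rg)
    # bottle frame: cap, tool-side lateral
    d=np.array([np.cos(psi)*np.cos(phi),np.sin(psi)*np.cos(phi),-np.sin(phi)])
    xi,ri=init(sg); rfin=frame(d,sg*np.cross(d,[0,0,1.])); rot=rfin*ri.inv()
    return tb+rot.apply(x0-base), rot*r0, rot
E
cat > s2.py <<'E'
from sq import *
for sg in (1,-1):
    q=np.array(s["joint_pos"]); X=np.array(s["ee_pos"]); r=R.from_rotvec(s["eef_rot"])
    def seq(lab,X1,r1,n):
        global q,X,r
        sl=Slerp([0,1],R.concatenate([r,r1]))
        print(lab,"rv",np.round((r1*r.inv()).as_rotvec(),2))
        for t in np.arange(1,n+1)/n:
            e,q=ik(X*(1-t)+X1*t,sl(t),[q]); print("  ",round(e,4),np.round(q,2).tolist())
        X,r=X1,r1
    xi,ri=init(sg); xf,rf,rot=final(sg)
    seq("to",np.array([.50,-.17,.28]),ri,4); seq("down",xi,ri,2); seq("lift",np.array([.50,-.15,.27]),ri,2)
    seq("rot",np.array([.54,-.13,.27]),rf,6); seq("over",xf+[0,0,.1],rf,1); seq("place",xf,rf,1)
E
python3 s2.py
```

```text
to rv [ 1.29  1.08 -0.99]
   0.0752 [0.69, 0.37, -1.25, 2.23, 1.37, 0.72, 2.59]
   0.225 [0.85, 0.45, -1.25, 2.2, 1.09, 0.62, 2.59]
   0.377 [0.98, 0.6, -1.25, 2.14, 0.8, 0.65, 2.59]
   0.4718 [1.09, 0.8, -1.25, 1.92, 0.42, 0.95, 2.59]
down rv [0. 0. 0.]
   0.3232 [1.17, 1.0, -1.25, 2.09, 0.7, 0.73, 2.59]
   0.1977 [1.21, 1.26, -1.25, 2.08, 0.93, 0.77, 2.59]
lift rv [0. 0. 0.]
   0.3057 [1.16, 1.01, -1.25, 2.1, 0.7, 0.71, 2.59]
   0.4423 [1.07, 0.8, -1.25, 1.96, 0.43, 0.89, 2.59]
rot rv [-1.23 -1.14  1.08]
   0.4189 [1.07, 0.69, -1.25, 2.15, 0.77, 0.64, 2.59]
   0.3436 [1.07, 0.61, -1.25, 2.25, 1.07, 0.53, 2.59]
   0.2434 [1.08, 0.54, -1.25, 2.32, 1.36, 0.49, 2.59]
   0.1006 [0.72, 0.3, -0.66, 2.36, 1.66, 0.15, 2.59]
   0.0 [0.9, 0.34, -0.94, 2.4, 2.08, 0.35, 2.42]
   0.0164 [1.03, 0.54, -1.25, 2.52, 2.33, 0.77, 2.47]
over rv [0. 0. 0.]
   0.0 [0.78, 0.82, -1.1, 2.42, 2.41, 1.02, 2.49]
place rv [0. 0. 0.]
   0.0 [0.71, 1.06, -1.01, 2.45, 2.58, 1.24, 2.45]
to rv [-0.18  0.2   1.84]
   0.0001 [-0.44, 0.16, 0.43, 2.44, 3.71, 0.36, 1.15]
   0.0982 [1.14, 0.46, -1.14, 2.34, 4.15, 0.15, 1.41]
   0.3969 [1.21, 0.63, -1.13, 2.39, 4.15, 0.15, 1.9]
   0.7017 [1.1, 0.62, -0.93, 2.44, 4.15, 0.15, 2.34]
down rv [0. 0. 0.]
   0.548 [0.95, 0.76, -0.7, 2.41, 4.15, 0.15, 2.48]
   0.4217 [0.85, 0.93, -0.54, 2.35, 4.15, 0.15, 2.59]
lift rv [0. 0. 0.]
   0.5313 [0.94, 0.77, -0.7, 2.41, 4.15, 0.15, 2.47]
   0.6673 [1.07, 0.63, -0.92, 2.44, 4.15, 0.15, 2.32]
rot rv [-1.23 -1.14  1.08]
   0.573 [0.86, 0.49, -0.69, 2.43, 4.15, 0.15, 2.58]
   0.4753 [0.35, 0.33, -0.2, 2.43, 4.15, 0.15, 2.59]
   0.4487 [-0.34, 0.3, 0.46, 2.44, 4.15, 0.15, 2.59]
   0.5151 [-0.9, 0.44, 1.0, 2.43, 4.15, 0.15, 2.59]
   0.626 [-1.11, 0.71, 1.25, 2.41, 4.15, 0.23, 2.59]
   0.7804 [-1.18, 0.87, 1.25, 2.36, 4.15, 0.15, 2.59]
over rv [0. 0. 0.]
   0.6507 [-1.0, 1.12, 1.25, 2.22, 4.15, 0.42, 2.59]
place rv [0. 0. 0.]
   0.6107 [-0.95, 1.3, 1.25, 2.2, 4.15, 0.58, 2.59]
```

```bash
cat > s3.py <<'E'
from sq import *
for sg in (1,-1):
    xi,ri=init(sg); xf,rf,rot=final(sg)
    for k,(x,r) in dict(init=(xi,ri),high=(np.array([.50,-.15,.27]),ri),fin=(xf,rf)).items():
        seen=[]
        for j5 in (-.7,.5,1.6,2.7,3.9):
            for j7 in (-2.2,-.7,.8,2.2):
                e,q=ik(x,r,[np.array([.3,.7,0,2.2,j5,.7,j7])])
                if e<.01 and not any(abs(q[[4,6]]-p[[4,6]]).max()<.4 for p in seen): seen.append(q); print(sg,k,np.round(q,2).tolist())
E
python3 s3.py
```

```text
1 init [0.6, 0.88, -0.07, 1.98, -0.7, 0.83, -1.93]
1 init [0.98, 0.98, -0.68, 1.96, -0.05, 0.69, -2.59]
1 high [0.48, 0.52, 0.04, 1.89, -0.62, 1.22, -2.21]
1 fin [0.56, 0.94, -0.74, 2.46, 2.7, 1.14, 2.19]
1 fin [0.15, 0.83, -0.13, 2.49, 3.01, 1.07, 1.67]
1 fin [-0.3, 0.96, 0.58, 2.52, 3.4, 1.18, 1.06]
-1 init [0.93, 0.96, -0.6, 1.96, -0.16, 0.69, 0.66]
-1 init [0.63, 0.88, -0.11, 1.98, -0.67, 0.81, 1.18]
-1 init [1.18, 1.17, -1.06, 1.95, 0.46, 0.79, 0.03]
-1 high [0.79, 0.55, -0.42, 1.87, -0.44, 1.12, 0.71]
-1 high [1.19, 0.77, -1.12, 1.85, 0.01, 1.06, 0.19]
-1 fin [0.81, 1.21, -1.24, 2.44, 2.49, 1.36, -0.46]
-1 fin [0.59, 0.96, -0.79, 2.46, 2.68, 1.16, -0.9]
-1 fin [0.18, 0.83, -0.18, 2.48, 2.99, 1.07, -1.44]
```

```bash
cat > s4.py <<'E'
from sq import *
q=np.array(s["joint_pos"]); X=np.array(s["ee_pos"]); r=R.from_rotvec(s["eef_rot"]); sg=-1
def seq(lab,X1,r1,n,rv=None):
    global q,X,r
    if rv is None: rv=(r1*r.inv()).as_rotvec()
    print(lab,"rv",np.round(rv,2),"dx",np.round((X1-X)*100,1))
    for t in np.arange(1,n+1)/n:
        e,q=ik(X*(1-t)+X1*t,R.from_rotvec(rv*t)*r,[q]); print("  ",round(e,4),np.round(q,2).tolist())
    X,r=X1,r1
xi,ri=init(sg); xf,rf,rot=final(sg); H=np.array([.52,-.13,.30])
ax=-np.cross(cap,[0,0,1.]); ax=np.cross(cap,[0,0,1.]); up=R.from_rotvec(ax*np.pi/2)
w=lambda a:R.from_rotvec(ax*a)*ri
rv=(w(1.0)*r.inv()).as_rotvec(); th=np.linalg.norm(rv); alt=rv*(1-2*np.pi/th); print("alt",np.round(alt,2))
seq("V1",H,w(1.0),5); seq("V2",np.array([.49,-.16,.2]),ri,4); seq("down",xi,ri,2); seq("lift",H,ri,2)
seq("tip",H,w(np.pi/2),4); seq("yaw",H,rf,5); seq("over",xf+[0,0,.1],rf,1); seq("place",xf,rf,1)
E
python3 s4.py
```

```text
alt [ 1.78 -2.11 -3.12]
V1 rv [-0.9   1.07  1.58] dx [ -8.3 -21.   -6.2]
   0.0395 [-0.88, 0.17, 0.67, 2.36, 2.1, 0.15, 2.59]
   0.2013 [-0.38, 0.18, 0.25, 2.4, 2.55, 0.15, 2.59]
   0.3517 [-0.42, 0.24, 0.4, 2.45, 2.99, 0.15, 2.59]
   0.4221 [-0.73, 0.37, 0.92, 2.46, 4.15, 0.15, 1.9]
   0.4676 [-0.79, 0.52, 1.09, 2.48, 4.15, 0.15, 2.34]
V2 rv [1.   0.05 0.  ] dx [ -3.  -3. -10.]
   0.4826 [-0.37, 0.39, 0.62, 2.48, 4.15, 0.15, 2.33]
   0.5057 [0.23, 0.39, -0.02, 2.46, 4.15, 0.15, 2.34]
   0.5411 [0.72, 0.51, -0.51, 2.44, 4.15, 0.15, 2.38]
   0.5891 [1.0, 0.7, -0.78, 2.44, 4.15, 0.15, 2.42]
down rv [0. 0. 0.] dx [ -0.3  -1.3 -17.9]
   0.4975 [0.91, 0.81, -0.64, 2.4, 4.15, 0.15, 2.51]
   0.4217 [0.85, 0.93, -0.54, 2.35, 4.15, 0.15, 2.59]
lift rv [0. 0. 0.] dx [ 3.3  4.3 27.9]
   0.5417 [0.93, 0.75, -0.72, 2.41, 4.15, 0.15, 2.44]
   0.6902 [1.08, 0.62, -0.99, 2.42, 4.15, 0.15, 2.25]
tip rv [-1.57 -0.07  0.  ] dx [0. 0. 0.]
   0.6085 [0.47, 0.35, -0.31, 2.44, 4.15, 0.15, 2.29]
   0.5175 [-0.5, 0.38, 0.75, 2.47, 4.15, 0.15, 2.33]
   0.4273 [-0.92, 0.66, 1.25, 2.48, 4.15, 0.15, 2.33]
   0.4288 [-0.94, 0.94, 1.25, 2.46, 3.78, 0.15, 2.59]
yaw rv [-0.  -0.   1.4] dx [0. 0. 0.]
   0.3178 [-0.94, 0.85, 1.25, 2.42, 4.01, 0.15, 2.59]
   0.278 [-0.97, 0.79, 1.25, 2.4, 4.15, 0.15, 2.59]
   0.3974 [-1.04, 0.8, 1.25, 2.39, 4.15, 0.15, 2.59]
   0.5934 [-1.12, 0.81, 1.25, 2.38, 4.15, 0.15, 2.59]
   0.8126 [-1.19, 0.82, 1.25, 2.38, 4.15, 0.15, 2.59]
over rv [0. 0. 0.] dx [ 11.9   1.7 -11.7]
   0.6507 [-1.0, 1.12, 1.25, 2.22, 4.15, 0.42, 2.59]
place rv [0. 0. 0.] dx [  0.   0. -10.]
   0.6107 [-0.95, 1.3, 1.25, 2.2, 4.15, 0.58, 2.59]
```

```bash
python3 - <<'E'
t=open('s4.py').read()
t=t.replace('seq("V1"','dd=r.as_matrix()[:,2]; print("d",np.round(dd,3)); seq("V0",np.array([.55,-.05,.32]),R.from_rotvec(dd*2.8)*r,5,dd*2.8); seq("V1"')
open('s4.py','w').write(t)
E
python3 s4.py
```

```text
alt [ 1.78 -2.11 -3.12]
d [ 0.77  -0.172 -0.614]
V0 rv [ 2.16 -0.48 -1.72] dx [ -5.3 -13.   -4.2]
   0.0 [-1.09, 0.23, 0.78, 2.41, 2.19, 0.38, 1.44]
   0.0 [-0.9, 0.2, 0.6, 2.45, 2.25, 0.43, 0.86]
   0.0 [-0.71, 0.19, 0.44, 2.48, 2.34, 0.47, 0.25]
   0.0 [-0.52, 0.18, 0.3, 2.52, 2.43, 0.5, -0.37]
   0.0001 [0.11, 0.2, -0.36, 2.52, 2.35, 0.59, -0.78]
V1 rv [ 0.63  0.25 -1.53] dx [-3. -8. -2.]
   0.0 [0.02, 0.19, -0.33, 2.44, 1.83, 0.59, -0.64]
   0.0 [0.01, 0.21, -0.34, 2.34, 1.38, 0.65, -0.5]
   0.0 [0.06, 0.23, -0.34, 2.22, 1.03, 0.73, -0.42]
   0.0 [0.12, 0.27, -0.34, 2.11, 0.76, 0.83, -0.39]
   0.0 [0.2, 0.31, -0.32, 2.01, 0.53, 0.93, -0.4]
V2 rv [1.   0.05 0.  ] dx [ -3.  -3. -10.]
   0.0 [0.43, 0.34, -0.42, 2.0, 0.28, 0.84, -0.1]
   0.0 [0.67, 0.43, -0.54, 1.98, 0.05, 0.83, 0.17]
   0.0 [0.87, 0.55, -0.66, 1.95, -0.11, 0.87, 0.38]
   0.0 [1.01, 0.71, -0.74, 1.92, -0.21, 0.95, 0.53]
down rv [0. 0. 0.] dx [ -0.3  -1.3 -17.9]
   0.0 [0.98, 0.84, -0.69, 1.95, -0.16, 0.81, 0.57]
   0.0 [0.96, 0.97, -0.64, 1.96, -0.1, 0.69, 0.6]
lift rv [0. 0. 0.] dx [ 3.3  4.3 27.9]
   0.0 [0.97, 0.77, -0.72, 1.92, -0.19, 0.88, 0.53]
   0.0 [0.97, 0.6, -0.78, 1.82, -0.27, 1.11, 0.44]
tip rv [-1.57 -0.07  0.  ] dx [0. 0. 0.]
   0.0 [0.78, 0.43, -0.67, 1.88, -0.02, 0.97, 0.2]
   0.0 [0.5, 0.34, -0.56, 1.96, 0.36, 0.92, -0.2]
   0.0 [0.21, 0.35, -0.48, 2.03, 0.76, 1.06, -0.68]
   0.0 [-0.04, 0.46, -0.41, 2.1, 1.02, 1.32, -1.05]
yaw rv [-0.  -0.   1.4] dx [0. 0. 0.]
   0.0 [-0.02, 0.4, -0.45, 2.24, 1.21, 1.18, -1.01]
   0.0 [0.04, 0.33, -0.48, 2.38, 1.46, 1.03, -0.99]
   0.0 [0.15, 0.28, -0.5, 2.49, 1.78, 0.86, -1.01]
   0.009 [0.88, 0.42, -1.25, 2.52, 1.99, 0.93, -0.78]
   0.0139 [1.12, 0.41, -1.25, 2.52, 2.37, 0.63, -0.74]
over rv [0. 0. 0.] dx [ 11.9   1.7 -11.7]
   0.0 [0.75, 0.8, -1.05, 2.42, 2.43, 0.99, -0.7]
place rv [0. 0. 0.] dx [  0.   0. -10.]
   0.0 [0.69, 1.04, -0.97, 2.45, 2.6, 1.22, -0.73]
```

```bash
L='python3 -c "from h import *;log()"'
R='[-1,-0.15,-0.6,-0.2,0.108,-0.024,-0.086]'
python3 -m creep '[[[-1,-0.15,-0.6,-0.2,0.108,-0.024,-0.086],[-1,-0.15,-0.6,-0.2,0.108,-0.024,-0.086],[-1,-0.15,-0.6,-0.2,0.108,-0.024,-0.086],[-1,-0.15,-0.6,-0.2,0.108,-0.024,-0.086],[-1,-0.15,-0.6,-0.2,0.108,-0.024,-0.086]]]' >/dev/null; eval $L
python3 -m creep '[[[-1,-0.15,-0.6,-0.2,0.108,-0.024,-0.086],[-1,-0.15,-0.6,-0.2,0.108,-0.024,-0.086],[-1,-0.15,-0.6,-0.2,0.108,-0.024,-0.086],[-1,-0.15,-0.6,-0.2,0.108,-0.024,-0.086],[-1,-0.15,-0.6,-0.2,0.108,-0.024,-0.086]]]' >/dev/null; eval $L
python3 -m creep '[[[-1,0,-0.6,-0.2,0.108,-0.024,-0.086],[-1,0,-0.6,-0.2,0.108,-0.024,-0.086],[-1,0,-0.6,-0.2,0.108,-0.024,-0.086],[-1,0,-0.6,-0.2,0.108,-0.024,-0.086],[-1,0,-0.6,-0.2,0.108,-0.024,-0.086]]]' >/dev/null; eval $L
sed -i 's/^dd=.*; seq("V1"/seq("V1"/; s/dd=r.as_matrix.*5,dd\*2.8); //' s4.py; python3 s4.py | head -16
```

```text
{'clock': 14.6, 'joint_pos': [-0.978, 0.229, 0.664, 2.414, 2.182, 0.401, 1.293], 'ee_pos': [0.594, 0.049, 0.346], 'eef_rot': [-2.353, 1.209, -1.243], 'contact_force': [-0.306, -0.061, 0.217], 'gripper_width': 0.085}
{'clock': 15.1, 'joint_pos': [-0.693, 0.216, 0.41, 2.453, 2.295, 0.453, 0.5], 'ee_pos': [0.585, 0.014, 0.329], 'eef_rot': [-1.64, 1.827, -0.959], 'contact_force': [0.643, -0.322, -0.427], 'gripper_width': 0.085}
{'clock': 15.6, 'joint_pos': [-0.392, 0.233, 0.171, 2.476, 2.45, 0.492, -0.314], 'ee_pos': [0.582, -0.02, 0.312], 'eef_rot': [-0.837, 2.175, -0.602], 'contact_force': [0.377, 0.643, -0.358], 'gripper_width': 0.085}
alt [-1.62  0.16  3.73]
V1 rv [ 0.88 -0.09 -2.03] dx [ -6.2 -11.   -1.2]
   0.0 [-0.53, 0.24, 0.24, 2.43, 1.89, 0.53, -0.26]
   0.0 [-0.54, 0.25, 0.24, 2.34, 1.38, 0.59, -0.18]
   0.0 [-0.47, 0.26, 0.23, 2.22, 0.97, 0.67, -0.14]
   0.0 [-0.36, 0.28, 0.23, 2.12, 0.63, 0.76, -0.15]
   0.0 [-0.24, 0.3, 0.24, 2.03, 0.34, 0.83, -0.19]
V2 rv [1.   0.05 0.  ] dx [ -3.  -3. -10.]
   0.0 [0.01, 0.32, 0.13, 2.02, 0.04, 0.79, 0.16]
   0.0 [0.27, 0.38, 0.01, 2.0, -0.24, 0.83, 0.49]
   0.0 [0.48, 0.48, -0.09, 1.98, -0.43, 0.93, 0.75]
   0.0 [0.65, 0.61, -0.17, 1.94, -0.55, 1.05, 0.93]
down rv [0. 0. 0.] dx [ -0.3  -1.3 -17.9]
   0.0 [0.67, 0.74, -0.19, 1.97, -0.57, 0.91, 1.02]
   0.0 [0.69, 0.89, -0.2, 1.98, -0.59, 0.78, 1.1]
lift rv [0. 0. 0.] dx [ 3.3  4.3 27.9]
```

```bash
L='python3 -c "from h import *;log()"'
python3 -m creep '[[[-1,-0.4,-0.7,-0.1,0.055,-0.006,-0.127],[-1,-0.4,-0.7,-0.1,0.055,-0.006,-0.127],[-1,-0.4,-0.7,-0.1,0.055,-0.006,-0.127],[-1,-0.4,-0.7,-0.1,0.055,-0.006,-0.127],[-1,-0.4,-0.7,-0.1,0.055,-0.006,-0.127]]]' >/dev/null; eval $L
python3 -m creep '[[[-1,-0.4,-0.7,-0.1,0.055,-0.006,-0.127],[-1,-0.4,-0.7,-0.1,0.055,-0.006,-0.127],[-1,-0.4,-0.7,-0.1,0.055,-0.006,-0.127],[-1,-0.4,-0.7,-0.1,0.055,-0.006,-0.127],[-1,-0.4,-0.7,-0.1,0.055,-0.006,-0.127]]]' >/dev/null; eval $L
python3 -m creep '[[[-1,-0.4,-0.7,-0.1,0.055,-0.006,-0.127],[-1,-0.4,-0.7,-0.1,0.055,-0.006,-0.127],[-1,-0.4,-0.7,-0.1,0.055,-0.006,-0.127],[-1,-0.4,-0.7,-0.1,0.055,-0.006,-0.127],[-1,-0.4,-0.7,-0.1,0.055,-0.006,-0.127]]]' >/dev/null; eval $L
python3 - <<'E'
from sq import *
x,r=init(-1,.17); diff(x,r)
E
```

```text
{'clock': 16.1, 'joint_pos': [-0.606, 0.265, 0.346, 2.392, 1.603, 0.521, -0.248], 'ee_pos': [0.557, -0.066, 0.299], 'eef_rot': [0.073, 2.435, -0.586], 'contact_force': [-1.156, -0.154, -0.665], 'gripper_width': 0.085}
{'clock': 16.6, 'joint_pos': [-0.532, 0.298, 0.376, 2.225, 0.84, 0.619, -0.1], 'ee_pos': [0.533, -0.104, 0.287], 'eef_rot': [1.025, 2.435, -0.502], 'contact_force': [0.022, -0.089, -0.665], 'gripper_width': 0.085}
{'clock': 17.1, 'joint_pos': [-0.304, 0.334, 0.366, 2.078, 0.292, 0.764, -0.085], 'ee_pos': [0.508, -0.143, 0.274], 'eef_rot': [1.969, 2.143, -0.35], 'contact_force': [-0.742, 0.207, -0.607], 'gripper_width': 0.085}
dx cm [-2.08 -3.05 -8.27] rv [ 0.997  0.034 -0.046] rows>= 6.7
ik 0.0 [0.64, 0.62, -0.13, 1.93, -0.56, 1.06, 0.96]
```

```bash
L='python3 -c "from h import *;log()"'
python3 -m creep '[[[-1,-0.3,-0.4,-0.6,0.14,0.005,-0.007],[-1,-0.3,-0.4,-0.6,0.14,0.005,-0.007],[-1,-0.3,-0.4,-0.6,0.14,0.005,-0.007],[-1,-0.3,-0.4,-0.6,0.14,0.005,-0.007],[-1,-0.3,-0.4,-0.6,0.14,0.005,-0.007]]]' >/dev/null; eval $L
python3 -m creep '[[[-1,-0.3,-0.4,-0.6,0.14,0.005,-0.007],[-1,-0.3,-0.4,-1,0.14,0.005,-0.007],[-1,0,0,-2,0,0,0],[-1,0,0,-2,0,0,0],[-1,0,0,0,0,0,0]]]' >/dev/null; eval $L
python3 - <<'E'
from sq import *
for dz in (.05,.006):
  x,r=init(-1,dz); diff(x,r)
E
```

```text
{'clock': 17.6, 'joint_pos': [0.393, 0.458, 0.046, 1.967, -0.46, 0.986, 0.798], 'ee_pos': [0.491, -0.161, 0.239], 'eef_rot': [-1.929, -2.034, -0.394], 'contact_force': [-0.373, 0.526, -0.936], 'gripper_width': 0.085}
{'clock': 18.1, 'joint_pos': [0.604, 0.662, -0.027, 1.945, -0.631, 1.106, 1.048], 'ee_pos': [0.477, -0.178, 0.176], 'eef_rot': [-1.774, -1.798, -0.656], 'contact_force': [-0.275, 0.979, 0.32], 'gripper_width': 0.085}
dx cm [  1.     0.54 -10.41] rv [-0.05  -0.024  0.025] rows>= 2.1
ik 0.0 [0.59, 0.8, -0.06, 1.98, -0.67, 0.9, 1.16]
dx cm [  1.     0.54 -14.81] rv [-0.05  -0.024  0.025] rows>= 3.0
ik 0.0 [0.61, 0.87, -0.08, 1.98, -0.69, 0.83, 1.2]
```

```bash
L='python3 -c "from h import *;log()"'
python3 -m creep '[[[-1,0.3,0.15,-3,-0.017,-0.008,0.008],[-1,0.3,0.15,-3,-0.017,-0.008,0.008],[-1,0.3,0.15,-3,-0.017,-0.008,0.008],[-1,0.1,0.1,-2.5,0,0,0],[-1,0,0,0,0,0,0]]]' >/dev/null; eval $L
python3 - <<'E'
from sq import *
x,r=init(-1,.006); diff(x,r)
from h import *
c=cams.camera("scene"); cv2.imwrite("pics/s3.png",cv2.resize(c["color"][140:340,180:440],None,fx=2.2,fy=2.2))
E
```

```text
{'clock': 18.6, 'joint_pos': [0.599, 0.822, -0.063, 1.985, -0.681, 0.886, 1.174], 'ee_pos': [0.485, -0.173, 0.059], 'eef_rot': [-1.78, -1.855, -0.635], 'contact_force': [-0.238, 0.748, 0.435], 'gripper_width': 0.085}
dx cm [ 0.21 -0.01 -3.18] rv [-0.008 -0.003  0.005] rows>= 0.6
ik 0.0 [0.6, 0.87, -0.07, 1.98, -0.69, 0.84, 1.2]
```

View pics/s3.png

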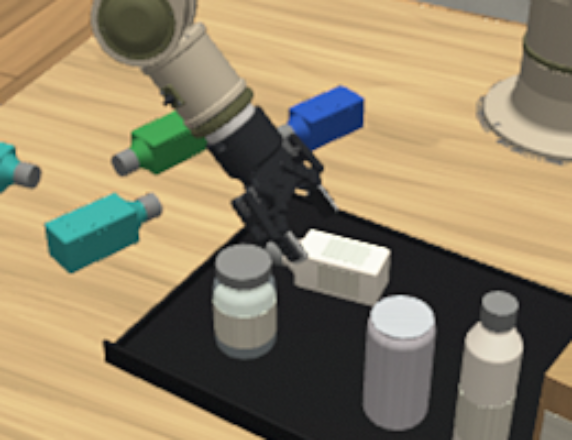

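The gripper, at about (280,220) in the crop, is coming in from the right. It straddles the square bottle at (340,265), clear of the jar at (245,300). The round bottle stands upright at (490,370).

```bash
L='python3 -c "from h import *;log()"'
python3 -m creep '[[[-1,0.1,0.05,-1.5,-0.005,0,0.003],[-1,0.1,0,-1.3,0,0,0],[-1,0,0,-0.4,0,0,0],[0.9,0,0,0,0,0,0],[0.9,0,0,0,0,0,0]]]' 60 >/dev/null; eval $L
python3 -m creep '[[[0.9,0,0,0,0,0,0],[0.9,0,0,0,0,0,0],[0.9,0,0,0,0,0,0],[0.9,0,0,0,0,0,0],[0.9,0,0,0,0,0,0]]]' >/dev/null; eval $L
python3 - <<'E'
from sq import *
x,r=init(-1,0); diff(x,r); open("grasp.txt","w").write(json.dumps([list(map(float,s["ee_pos"])),list(map(float,s["eef_rot"]))]))
E
```

```text
{'clock': 19.15, 'joint_pos': [0.601, 0.868, -0.072, 1.98, -0.696, 0.842, 1.204], 'ee_pos': [0.489, -0.174, 0.03], 'eef_rot': [-1.781, -1.863, -0.634], 'contact_force': [0.553, -0.236, 0.92], 'gripper_width': 0.059}
{'clock': 19.65, 'joint_pos': [0.601, 0.866, -0.071, 1.98, -0.695, 0.842, 1.203], 'ee_pos': [0.489, -0.174, 0.031], 'eef_rot': [-1.783, -1.865, -0.634], 'contact_force': [-0.051, -0.129, -1.789], 'gripper_width': 0.049}
dx cm [-0.2   0.14 -1.  ] rv [-0.     0.003  0.003] rows>= 0.2
ik 0.0 [0.6, 0.88, -0.07, 1.98, -0.7, 0.83, 1.21]
```

```bash
L='python3 -c "from h import *;log()"'
python3 -m creep '[[[0.9,0,0,2,0,0,0],[0.9,0,0,4,0,0,0],[0.9,0,0.3,4,0,0,0],[0.9,0.3,0.4,4,0,0,0],[0.9,0.5,0.4,4,0,0,0]]]' >/dev/null; eval $L
python3 -m creep '[[[0.9,0.7,0.4,3.5,-0.13,-0.006,0],[0.9,0.7,0.4,3,-0.13,-0.006,0],[0.9,0.7,0.4,2,-0.13,-0.006,0],[0.9,0.7,0.4,1,-0.13,-0.006,0],[0.9,0.7,0.4,0,-0.13,-0.006,0]]]' >/dev/null; eval $L
cat > fin2.py <<'E'
from sq import *
xg,eg=json.load(open("grasp.txt")); xg=np.array(xg); rg=R.from_rotvec(eg)
xf,rf,rot=final(-1,xg,rg)
rel=R.from_rotvec(s["eef_rot"])*rg.inv(); b=np.array(s["ee_pos"])+rel.apply(base-xg); print("cap dir",np.round(rel.apply(cap),3),"base at",np.round(b,3))
ax=np.cross(cap,[0,0,1.]); up=R.from_rotvec(ax*np.pi/2)*rg
print("to upright rv",np.round((up*R.from_rotvec(s["eef_rot"]).inv()).as_rotvec(),3)); print("to fin+.1:"); diff(xf+[0,0,.1],rf); print("final",np.round(xf,3))
E
python3 fin2.py
```

```text
{'clock': 20.15, 'joint_pos': [0.543, 0.596, -0.013, 1.928, -0.618, 1.124, 0.988], 'ee_pos': [0.494, -0.162, 0.212], 'eef_rot': [-1.781, -1.854, -0.628], 'contact_force': [1.383, -0.831, -1.451], 'gripper_width': 0.049}
{'clock': 20.65, 'joint_pos': [0.035, 0.301, 0.185, 1.925, -0.089, 0.912, 0.295], 'ee_pos': [0.53, -0.147, 0.317], 'eef_rot': [-2.189, -2.253, -0.028], 'contact_force': [-0.578, -0.652, -3.21], 'gripper_width': 0.049}
cap dir [ 0.018 -0.785  0.619] base at [ 0.527 -0.085  0.266]
to upright rv [-0.903 -0.027  0.013]
to fin+.1:
dx cm [  9.98   3.7  -13.21] rv [-0.73  -0.65   1.306] rows>= 10.9
ik 0.0 [0.74, 0.78, -1.03, 2.44, 2.45, 0.99, -0.73]
final [ 0.63  -0.11   0.085]
```

```bash
L='python3 -c "from h import *;log()"'
python3 -m creep '[[[0.9,0.5,0.3,0,-0.13,-0.004,0.002],[0.9,0.5,0.3,0,-0.13,-0.004,0.002],[0.9,0.5,0.3,0,-0.13,-0.004,0.002],[0.9,0.5,0.3,0,-0.13,-0.004,0.002],[0.9,0.5,0.3,0,-0.13,-0.004,0.002]]]' >/dev/null; eval $L
python3 -m creep '[[[0.9,0.5,0.1,0,-0.13,-0.004,0.002],[0.9,0.5,0.1,0,-0.11,-0.004,0.002],[0.9,0.5,0.1,-0.5,0,0,0.13],[0.9,0.5,0.1,-0.5,0,0,0.13],[0.9,0.5,0.1,-0.5,0,0,0.13]]]' >/dev/null; eval $L
python3 fin2.py
```

```text
{'clock': 21.15, 'joint_pos': [-0.525, 0.384, 0.411, 2.016, 0.655, 0.927, -0.534], 'ee_pos': [0.556, -0.129, 0.322], 'eef_rot': [1.785, 1.871, -0.59], 'contact_force': [-0.289, -0.781, -3.69], 'gripper_width': 0.049}
{'clock': 21.65, 'joint_pos': [-0.697, 0.437, 0.481, 2.231, 1.249, 0.732, -0.863], 'ee_pos': [0.585, -0.112, 0.303], 'eef_rot': [1.194, 1.959, -0.572], 'contact_force': [1.197, -0.067, -0.759], 'gripper_width': 0.049}
cap dir [-0.016  0.015  1.   ] base at [ 0.586 -0.116  0.223]
to upright rv [ 0.018  0.013 -0.431]
to fin+.1:
dx cm [  4.44   0.23 -11.84] rv [0.006 0.023 0.964] rows>= 6.4
ik 0.0 [0.25, 0.58, -0.27, 2.47, 2.91, 0.81, -1.36]
final [ 0.63  -0.11   0.085]
```

```bash
L='python3 -c "from h import *;log()"'
python3 -m creep '[[[0.9,0.6,0,-0.8,0,0.004,0.138],[0.9,0.6,0,-0.8,0,0.004,0.138],[0.9,0.6,0,-0.8,0,0.004,0.138],[0.9,0.6,0,-0.8,0,0.004,0.138],[0.9,0.6,0,-0.8,0,0.004,0.138]]]' >/dev/null; eval $L
python3 -m creep '[[[0.9,0.6,0,-0.8,0,0.004,0.138],[0.9,0.6,0,-0.5,0,0,0.12],[0.9,0.3,0,0,0,0,0.03],[0.9,0,0,0,0,0,0],[0.9,0,0,0,0,0,0]]]' >/dev/null; eval $L
python3 fin2.py
cat > meas.py <<'E'
from h import *
import sys
zt=float(sys.argv[1])
for n in ("scene","top"):
    c,P=cloud(n); x,y,z=P[...,0],P[...,1],P[...,2]; hsv=cv2.cvtColor(c["color"],cv2.COLOR_BGR2HSV)
    g=(x>.585)&(x<.69)&(y>-.17)&(y<-.05)
    m=g&(hsv[...,1]<60)&(abs(z-zt)<.007)&(hsv[...,2]>90)
    if m.sum()>10: print(n,"cap",m.sum(),np.round(np.median(P[m],0),4),np.round(np.percentile(P[m],3,0),3),np.round(np.percentile(P[m],97,0),3))
    if n=="scene":
        for a in (.005,.03,.055):
            lo=zt-.14+a; k=g&(z>lo)&(z<lo+.025)&(hsv[...,2]>110)&(hsv[...,1]<60)&(x>.62)
            if k.sum()>20: print("body",round(lo,3),k.sum(),"x",np.round(np.percentile(x[k],[50,97]),4),"y",np.round(np.percentile(y[k],[3,97]),4))
    if n=="scene": cv2.imwrite("pics/s4.png",cv2.resize(c["color"][120:400,220:520],None,fx=2,fy=2))
E
python3 meas.py 0.29
```

```text
{'clock': 22.15, 'joint_pos': [-0.394, 0.398, 0.298, 2.433, 2.35, 0.579, -1.375], 'ee_pos': [0.611, -0.111, 0.269], 'eef_rot': [0.565, 2.183, -0.281], 'contact_force': [0.552, -0.106, -1.072], 'gripper_width': 0.05}
{'clock': 22.65, 'joint_pos': [-0.092, 0.404, 0.108, 2.453, 2.851, 0.607, -1.509], 'ee_pos': [0.621, -0.113, 0.256], 'eef_rot': [0.273, 2.235, -0.141], 'contact_force': [0.523, 0.21, -1.639], 'gripper_width': 0.049}
cap dir [-0.001  0.011  1.   ] base at [ 0.622 -0.116  0.177]
to upright rv [ 0.01  -0.007 -1.274]
to fin+.1:
dx cm [ 0.84  0.34 -7.16] rv [0.011 0.001 0.122] rows>= 1.4
ik 0.0 [0.06, 0.58, 0.0, 2.49, 3.08, 0.81, -1.57]
final [ 0.63  -0.11   0.085]
scene cap 118 [ 0.6344 -0.1105  0.2872] [ 0.613 -0.131  0.283] [ 0.641 -0.091  0.294]
body 0.18 254 x [0.6452 0.652 ] y [-0.1432 -0.091 ]
body 0.205 271 x [0.6451 0.6522] y [-0.1438 -0.0908]
top cap 120 [ 0.6082 -0.1172  0.286 ] [ 0.59  -0.135  0.283] [ 0.628 -0.054  0.295]
```

```bash
python3 meas.py 0.317
```

```text
scene cap 118 [ 0.6235 -0.1129  0.3174] [ 0.61  -0.127  0.315] [ 0.636 -0.099  0.319]
body 0.182 247 x [0.6451 0.6524] y [-0.1407 -0.0907]
body 0.207 263 x [0.6457 0.6524] y [-0.1404 -0.0896]
body 0.232 270 x [0.6459 0.6523] y [-0.1397 -0.0903]
top cap 261 [ 0.6212 -0.1116  0.316 ] [ 0.607 -0.125  0.313] [ 0.635 -0.098  0.319]
```

View pics/s4.png

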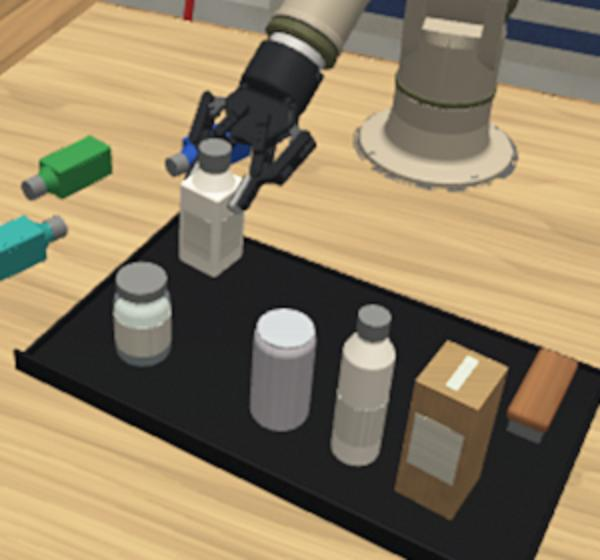

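The square bottle is held upright at (210,220) in the crop. The round bottle stands at (360,390), and the rest is undisturbed. Now I'll move it 1 cm forward, finish the yaw and lower it.

```bash
L='python3 -c "from h import *;log()"'
python3 -m creep '[[[0.9,0.4,0.05,0,0.003,0,0.06],[0.9,0.4,0.05,-1.5,0.003,0,0.06],[0.9,0.3,0,-2.5,0.003,0,0],[0.9,0,0,-2.5,0,0,0],[0.9,0,0,0,0,0,0]]]' >/dev/null; eval $L
python3 fin2.py
```

```text
{'clock': 23.35, 'joint_pos': [0.053, 0.565, 0.003, 2.474, 3.083, 0.796, -1.567], 'ee_pos': [0.636, -0.105, 0.192], 'eef_rot': [0.126, 2.241, -0.058], 'contact_force': [0.517, 0.25, -1.395], 'gripper_width': 0.049}
cap dir [-0.007  0.002  1.   ] base at [ 0.638 -0.107  0.112]
to upright rv [ 0.007  0.004 -1.409]
to fin+.1:
dx cm [-0.6  -0.52 -0.71] rv [ 0.002  0.007 -0.013] rows>= 0.2
ik 0.0 [0.06, 0.58, 0.0, 2.49, 3.08, 0.81, -1.57]
final [ 0.63  -0.11   0.085]
```

```bash
L='python3 -c "from h import *;log()"'
python3 -m creep '[[[0.9,-0.3,-0.4,0,0,0.004,-0.007],[0.9,-0.2,-0.2,-2,0,0.004,-0.006],[0.9,0,0,-3,0,0,0],[0.9,0,0,-2.5,0,0,0],[0.9,0,0,0,0,0,0]]]' >/dev/null; eval $L
python3 fin2.py; python3 meas.py 0.182
```

```text
{'clock': 23.85, 'joint_pos': [0.065, 0.743, -0.01, 2.507, 3.075, 1.007, -1.57], 'ee_pos': [0.633, -0.109, 0.122], 'eef_rot': [0.138, 2.24, -0.068], 'contact_force': [-0.046, 0.139, -1.615], 'gripper_width': 0.049}
cap dir [-0.007  0.005  1.   ] base at [ 0.635 -0.112  0.042]
to upright rv [ 0.009  0.003 -1.397]
to fin+.1:
dx cm [-0.35 -0.04  6.28] rv [ 0.005  0.007 -0.001] rows>= 1.3
ik 0.0 [0.06, 0.58, 0.0, 2.49, 3.08, 0.81, -1.57]
final [ 0.63  -0.11   0.085]
scene cap 121 [ 0.636  -0.1101  0.1828] [ 0.621 -0.123  0.18 ] [ 0.649 -0.097  0.185]
body 0.047 226 x [0.658  0.6627] y [-0.1358 -0.0868]
body 0.072 232 x [0.658  0.6623] y [-0.1361 -0.0857]
body 0.097 232 x [0.6579 0.6627] y [-0.1367 -0.0861]
top cap 195 [ 0.6318 -0.1087  0.1833] [ 0.618 -0.123  0.177] [ 0.646 -0.096  0.187]
```

```bash
L='python3 -c "from h import *;log()"'
python3 -m creep '[[[0.9,-0.1,-0.1,-1.2,0,0.004,0],[0.9,-0.1,-0.1,-1.2,0,0.003,0],[0.9,0,0,-0.7,0,0,0],[0.9,0,0,-0.2,0,0,0],[0.9,0,0,0,0,0,0]]]' >/dev/null; eval $L
python3 fin2.py; python3 meas.py 0.15
```

```text
{'clock': 24.45, 'joint_pos': [0.075, 0.815, -0.015, 2.511, 3.079, 1.086, -1.569], 'ee_pos': [0.633, -0.112, 0.095], 'eef_rot': [0.138, 2.237, -0.07], 'contact_force': [-0.394, 0.936, -0.944], 'gripper_width': 0.049}
cap dir [-0.01   0.007  1.   ] base at [ 0.635 -0.115  0.015]
to upright rv [ 0.013  0.004 -1.397]
to fin+.1:
dx cm [-0.32  0.23  9.  ] rv [ 0.007  0.01  -0.001] rows>= 1.8
ik 0.0 [0.06, 0.58, -0.0, 2.49, 3.08, 0.81, -1.57]
final [ 0.63  -0.11   0.085]
scene cap 96 [ 0.6351 -0.1111  0.1553] [ 0.621 -0.127  0.151] [ 0.648 -0.099  0.157]
body 0.015 180 x [0.6582 0.6619] y [-0.1385 -0.0896]
body 0.04 224 x [0.6579 0.6623] y [-0.1385 -0.0886]
body 0.065 218 x [0.6576 0.6622] y [-0.139  -0.0892]
top cap 180 [ 0.6311 -0.1123  0.1544] [ 0.617 -0.125  0.146] [ 0.645 -0.098  0.157]
```

```bash
L='python3 -c "from h import *;log()"'
python3 -m creep '[[[0.9,0,0,-0.6,0.005,0.008,0],[0.9,0,0,-0.5,0,0,0],[0.9,0,0,-0.3,0,0,0],[0.9,0,0,0,0,0,0],[0.9,0,0,0,0,0,0]]]' >/dev/null; eval $L
python3 fin2.py; python3 meas.py 0.146
```

```text
{'clock': 25.05, 'joint_pos': [0.081, 0.84, -0.019, 2.51, 3.083, 1.113, -1.571], 'ee_pos': [0.634, -0.113, 0.085], 'eef_rot': [0.141, 2.234, -0.066], 'contact_force': [-0.207, -0.445, -0.965], 'gripper_width': 0.049}
cap dir [-0.013  0.003  1.   ] base at [ 0.636 -0.116  0.006]
to upright rv [ 0.012  0.009 -1.395]
to fin+.1:
dx cm [-0.41  0.33  9.93] rv [0.003 0.013 0.001] rows>= 2.0
ik 0.0 [0.06, 0.58, -0.0, 2.48, 3.08, 0.81, -1.57]
final [ 0.63  -0.11   0.085]
scene cap 118 [ 0.6362 -0.1146  0.1465] [ 0.621 -0.128  0.142] [ 0.649 -0.101  0.149]
body 0.011 202 x [0.6586 0.6626] y [-0.1383 -0.0893]
body 0.036 227 x [0.6584 0.6632] y [-0.1392 -0.089 ]
body 0.061 204 x [0.6588 0.663 ] y [-0.1387 -0.09  ]
top cap 174 [ 0.6328 -0.1137  0.1451] [ 0.619 -0.127  0.141] [ 0.646 -0.099  0.149]
```

Cap top is at about 0.145–0.146, so the bottle is on the floor. Next: release, then retreat upward.

```bash
L='python3 -c "from h import *;log()"'
python3 -m creep '[[[0.9,0,0,-0.2,0,0.005,0],[0.3,0,0,0,0,0,0],[-0.2,0,0,0,0,0,0],[-0.45,0,0,0,0,0,0],[-0.45,0,0,0,0,0,0]]]' >/dev/null; eval $L
python3 meas.py 0.145
```

```text
{'clock': 25.65, 'joint_pos': [0.08, 0.841, -0.019, 2.507, 3.083, 1.111, -1.571], 'ee_pos': [0.635, -0.113, 0.085], 'eef_rot': [0.141, 2.234, -0.066], 'contact_force': [0.833, 0.876, 0.202], 'gripper_width': 0.062}
scene cap 119 [ 0.6375 -0.1141  0.146 ] [ 0.623 -0.128  0.142] [ 0.651 -0.101  0.148]
body 0.01 206 x [0.6587 0.6636] y [-0.1385 -0.0891]
body 0.035 219 x [0.6594 0.664 ] y [-0.1381 -0.089 ]
body 0.06 217 x [0.6593 0.6632] y [-0.1377 -0.0902]
top cap 179 [ 0.6333 -0.1138  0.1444] [ 0.62  -0.127  0.14 ] [ 0.648 -0.1    0.148]
```

```bash
L='python3 -c "from h import *;log()"'
python3 -m creep '[[[-0.45,-0.3,0,1,0,0,0],[-0.45,-0.5,0,1.5,0,0,0],[-0.45,-0.5,0,2,0,0,0],[-0.45,-0.4,0,3,0,0,0],[-0.45,-0.4,0,3,0,0,0]]]' >/dev/null; eval $L
python3 -m creep '[[[-0.45,-0.3,0,4,0,0,0],[-0.45,-0.3,0,4,0,0,0],[-0.45,-0.3,0,3,0,0,0],[-0.45,0,0,2,0,0,0],[-0.45,0,0,0,0,0,0]]]' >/dev/null; eval $L
python3 meas.py 0.145; python3 cap.py
python3 - <<'E'
from h import *
c,P=cloud("top"); z=P[...,2]
for n,a in dict(carton=(130,195,105,165,.15),can=(225,270,125,175,.118),jar=(308,350,138,185,.104),brush=(122,156,183,242,.025)).items():
    m=np.zeros(z.shape,bool); m[a[2]:a[3],a[0]:a[1]]=1; m&=(z>a[4])&(z<.175); X=P[m]
    if n=="can": X=X[X[:,1]<.03]
    rr=cv2.minAreaRect((X[:,:2]*1000).astype(np.float32)); print(n,m.sum(),np.round(rr[0],0),np.round(rr[1],0),round(rr[2],1))
cv2.imwrite("pics/t5.png",c["color"][60:320,80:480])
E
```

```text
{'clock': 26.25, 'joint_pos': [0.075, 0.564, -0.006, 2.524, 3.083, 0.843, -1.565], 'ee_pos': [0.611, -0.113, 0.189], 'eef_rot': [0.141, 2.242, -0.065], 'contact_force': [0.85, -0.98, 0.439], 'gripper_width': 0.062}
{'clock': 26.75, 'joint_pos': [0.046, 0.216, 0.034, 2.418, 3.064, 0.395, -1.536], 'ee_pos': [0.598, -0.113, 0.332], 'eef_rot': [0.142, 2.235, -0.065], 'contact_force': [-0.184, -0.248, -0.542], 'gripper_width': 0.062}
scene cap 118 [ 0.6378 -0.1138  0.146 ] [ 0.623 -0.128  0.143] [ 0.651 -0.1    0.148]
body 0.01 204 x [0.6585 0.6636] y [-0.1392 -0.0891]
body 0.035 220 x [0.6587 0.6635] y [-0.1378 -0.0887]
body 0.06 234 x [0.6588 0.6633] y [-0.1382 -0.0892]
top cap 176 [ 0.6331 -0.1137  0.1448] [ 0.62  -0.127  0.141] [ 0.648 -0.1    0.149]
scene 0.195 189 [0.662  0.0737 0.1955] [0.641 0.058 0.187] [0.675 0.089 0.199]
scene 0.145 150 [ 0.6395 -0.1142  0.1458] [ 0.62  -0.13   0.137] [ 0.653 -0.099  0.149]
body 0.02 237 xmax 0.685 y [0.0524 0.0987]
body 0.05 237 xmax 0.685 y [0.0526 0.099 ]
body 0.08 267 xmax 0.685 y [0.052  0.0988]
body 0.11 277 xmax 0.6848 y [0.0521 0.0987]
top 0.195 204 [0.6557 0.0748 0.1943] [0.641 0.06  0.187] [0.672 0.09  0.198]
top 0.145 177 [ 0.6336 -0.1137  0.1445] [ 0.618 -0.129  0.138] [ 0.649 -0.099  0.149]
carton 1148 [661. 140.] [126.  70.] 78.1
can 383 [648. -15.] [41. 61.] 20.9
jar 547 [ 613. -202.] [56. 56.] 27.1
brush 1005 [513. 245.] [ 46. 120.] 82.3
```

View pics/s4.png

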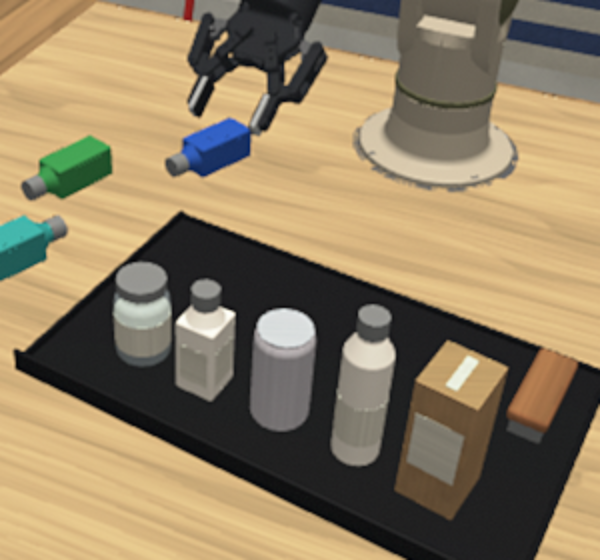

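Both bottles stand upright in their gaps: square at (205,345) in the crop, round at (360,395). The gripper is clear. The top-view rectangles for the can and carton took in other objects, so I'll recheck those two in the scene view and then hand in.

```bash
python3 - <<'E'
from h import *
from station import job_done
c,P=cloud("scene"); x,y,z=P[...,0],P[...,1],P[...,2]
for n,(x0,x1,y0,y1,lo,hi) in dict(can=(.55,.72,-.075,.03,.12,.14),jar=(.52,.7,-.27,-.15,.106,.12),carton=(.55,.75,.115,.23,.155,.175)).items():
    m=(x>x0)&(x<x1)&(y>y0)&(y<y1)&(z>lo)&(z<hi); rr=cv2.minAreaRect((P[m][:,:2]*1000).astype(np.float32)); print(n,m.sum(),np.round(rr[0]),np.round(rr[1]))
print(job_done())
E
```

```text
can 572 [644. -21.] [64. 61.]
jar 399 [ 615. -204.] [60. 56.]
carton 1042 [670. 166.] [65. 74.]
the job is handed in; nothing more can be done
None
```

Both bottles are standing upright in their gaps, caps up, and the job is handed in at about 27 s of the 72 s allowed. I did the round bottle first, then the square one. Each was gripped near its cap with the tool tilted, lifted, turned upright in the air, lowered onto the tray floor and released.

What the last checks showed:

| Bottle | Position (m) | Target (m) | Cap top (m) | Expected height (m) |
|---|---|---|---|---|
| Round | (0.656–0.659, 0.075) | (0.655, 0.074) | 0.195 | 0.195 |
| Square | (0.633–0.638, −0.114) | (0.631, −0.112) | 0.145–0.146 | 0.145 |

- **Position and tilt:** both bottles are a few mm off their targets. Their sides show no measurable tilt.
- **Carton, can, jar and brush:** all measured within about 2 mm of where they started. I did not touch the coloured look-alikes.
- **Robot:** the gripper is clear of everything.

Two checks disagreed:
- **Can and carton, top view:** the last readings for these were spoiled by the round bottle and gripper in view. I used the scene camera instead, and it showed both unmoved.
- **Camera offset:** the two cameras differ by about 3–6 mm in x, which is why x is given as a range.

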